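# Change over the stamp clamping block

### The job

Change over the clamping block: swing its latch bar back and its clamp lever up and open, take out every cured stamp that is in it and stand it upright in the cardboard tray, and stand all the freshly glued stamps from the bench upright in the block's channel. Once all are in, swing the clamp lever fully shut over them, and after that swing the latch bar over the lever until it rests in its forked catch. Do not shift the glue bottle, the bead jar or the brush cup.

Things in the scene. Friction and masses are not known exactly. Their poses are not given: they have to be found in the camera images.
- channel (a point): Floor centre of the channel on the clamping block (plywood base 110 by 235 mm, 16 mm thick, fixed to the bench; place and yaw vary). x axis across the channel, y along it towards the lever's hinge, z up. Inside 42 mm (x) by 120 mm (y), no dividers, room for three stamps in a row along y; walls 10 mm above the floor. One or two cured stamps stand in it at the start.
- clamp_lever (a joint): Angle of the clamp lever, rad: 0 = fully shut, lying level over the channel; grows as its free end swings up and over, 1.57 = upright, stop at 2.1 (leaning back, away from the channel). Stiff: stays where it is left (friction 0.28 N m; 1 to 3 N at the grip). Shut, its underside is 3 mm above the tops of standing stamps. Starts shut.
- lever_hinge (a point): Hinge axis of the clamp lever: at x = 0, y = +100 mm, z = +62 mm from point channel, between two steel cheeks whose tops are 74 mm above the channel floor; the axis runs along the channel's x axis.
- lever_grip (a point): Centre of the clamp lever's black grip, 220 mm from the hinge axis: 24 mm wide (along the hinge axis), 18 mm thick, 60 mm long (ends 25 mm beyond this point). Shut, it lies 120 mm from the channel's centre along -y, past the base board's end. Can be pinched across its width from above at any angle. The bar is 20 mm wide, 14 mm thick.
- latch (a joint): Angle of the latch bar, rad: 0 = closed, lying level across the top of the shut lever, its end in the forked catch; grows as it swings up and back, stop at 2.4 (leaning back on the +x side). Stays where it is left (friction 0.05 N m). Closed, it blocks the lever, with 2 mm between them. Starts closed or partly lifted (up to 0.5).
- latch_hinge (a point): Hinge axis of the latch bar, on a post at x = +36 mm, y = -80 mm, z = +77 mm from point channel; the axis runs along the channel's y axis. The catch, a fork of two prongs 17 mm apart, tops 85 mm above the channel floor, is at x = -34 mm, y = -80 mm.
- latch_grip (a point): Centre of the latch bar's black grip, 100 mm from its hinge axis: the bar is 12 mm wide (along the hinge axis) and 12 mm thick and ends 16 mm beyond this point. Closed, the grip sticks out 64 mm on the -x side of the channel's centre line. It can be pinched across its width from above at any angle.
- tray_in (a point): Centre of the inner floor (5 mm above the bench) of the cardboard tray for cured stamps, fixed to the bench: inside 100 mm (x) by 130 mm (y), walls 5 mm thick, tops 15 mm above this floor. Place varies; empty at the start.
- fresh1_mid (a point): Freshly glued stamp (two or three are present): wooden hand stamp standing upright, 52 mm high in all: round foot 36 mm across and 14 mm high, on it a round handle 20 mm across and 38 mm high, 60 g; starts on the green mat on the bench, right of the block (point on its axis, half-way up, 26 mm above its underside; z axis up along the handle).
- fresh2_mid (a point): Freshly glued stamp (two or three are present): wooden hand stamp standing upright, 52 mm high in all: round foot 36 mm across and 14 mm high, on it a round handle 20 mm across and 38 mm high, 60 g; starts on the green mat on the bench, right of the block (point on its axis, half-way up, 26 mm above its underside; z axis up along the handle).
- fresh3_mid (a point): Freshly glued stamp (two or three are present): wooden hand stamp standing upright, 52 mm high in all: round foot 36 mm across and 14 mm high, on it a round handle 20 mm across and 38 mm high, 60 g; starts on the green mat on the bench, right of the block (point on its axis, half-way up, 26 mm above its underside; z axis up along the handle).
- cured1_mid (a point): Cured stamp (one or two are present), the same shape: wooden hand stamp standing upright, 52 mm high in all: round foot 36 mm across and 14 mm high, on it a round handle 20 mm across and 38 mm high, 60 g; starts in the block's channel under the lever (point on its axis, half-way up, 26 mm above its underside; z axis up along the handle).
- cured2_mid (a point): Cured stamp (one or two are present), the same shape: wooden hand stamp standing upright, 52 mm high in all: round foot 36 mm across and 14 mm high, on it a round handle 20 mm across and 38 mm high, 60 g; starts in the block's channel under the lever (point on its axis, half-way up, 26 mm above its underside; z axis up along the handle).
- glue: White glue bottle with orange cap, 48 mm across, 130 mm high, at the back right of the block; bystander (origin at the underside's centre).
- bead_jar: Glass bead jar with a white cap, 64 mm across, 80 mm high, behind the block; bystander (origin at the underside's centre).
- brush_cup: Blue ceramic cup, 72 mm across, 90 mm high, at the far right; bystander (origin at the underside's centre).
Mind the look-alikes: they are no part of the job. Leave any orange or purple look-alike of the part that bears fresh1_mid alone.

How it is judged:
By the outcome, as a careful person would: the job done as asked, in the order asked, and still so for the second after the job is handed in, with the robot touching nothing.
Of fresh1, fresh2, fresh3 only 2 to 3 are there at a start; the rules pass over those that are not, and their reading is None.
Of cured1, cured2 only 1 to 2 are there at a start; the rules pass over those that are not, and their reading is None.
At some moment in a run one of fresh1, fresh2, fresh3 may be knocked a few centimetres aside while the robot is not near it.
It also fails if it takes over 210 s, if anything falls off the work surface, if the arm or the gripper's body presses on something with over 40 N, if the wrist force passes 120 N, or if a joint passes its speed limit or range.

### The arm

A 6-joint arm with a two-finger parallel gripper is mounted at the origin on the work surface. World frame = base frame: x ahead of the robot, y to its left, z up, the work surface at z = 0. Lengths are in m, angles in rad, forces in N, time in s.
With the tool pointing down it reaches from about 0.35 to 0.975 m from the base axis. Payload 4.9 kg.
Tool frame: the origin (TCP) lies at the very end of the fingers, on their centre line; the grasp point (between the pads) lies ctrl.grip_point_offset behind it (ctrl.grip_point_offset is the distance from the TCP to the grasp point, in m); z points along the fingers, y is the direction in which the jaws open and shut (so a half turn about z gives the same grasp; the last joint's range is limited). The gripper opens to 85 mm and grips with 20 to 120 N. Pads are 22 mm wide; open, the fingers measure 114 mm over their backs; the gripper's body (76 mm by 85 mm) begins 54 mm behind the grasp point. The pads swing forward as they close: fully open they stand 13 mm farther back than shut.
Start: joints at [-1.257, 0.053, 1.613, -0, 1.476, -0.119], TCP at [0.262, -0.567, 0.231] pointing down, gripper open.
Joint ranges: [-3.01, 3.01], [-1.01, 2.22], [0.06, 2.58], [-1.02, 4.17], [0.09, 2.62], [-3.14, 3.14]. Speed limits (rad/s): [2.57, 2.57, 3.14, 3.14, 3.14, 3.14].

### API

Orientations are given as a rotation vector (axis times angle).
In Python, from station import ctrl gives the robot as it stands. The module is installed in compiled form; this text tells all that it offers.
- The arm moves only by the shell command python3 -m creep 'ROWS' [FORCE]. ROWS is JSON, a list of rows, each a list of 5 numbers: the closure in counts, from 0 (fully open) to 255 (shut), then the shift along the tool's x, y, z in mm, then the turn about the tool's z in rad. A call has 1 to 12 rows; each row is the pose to reach, as a shift and turn from the pose commanded when the call began, along the tool's axes at that moment; what a row does not reach only later rows make up. A row lasts 1/12 s, in which the tool goes at most 41.7 mm and 7.16 degrees, less where a joint would pass 70% of its speed; a pose out of reach is approached as far as the arm can. A call with a gripper value outside its range is refused whole. The fingers move at their own pace and stop on an object; FORCE is the grip in N (left out, the last holds). Time passes only in rows, so rows that repeat a pose let the fingers close. It gives the time, the measured TCP pose, the force and the opening at its end, in the units of the state.
- ctrl.get_obs(): the state, without advancing time (a new reading comes with each control period).
- ctrl.get_image(name): name is "scene" or "side" or "wrist"; returns the picture (400x640x3 uint8, red, green, blue); there is no depth.
- ctrl.calibration(name): a dict with "fx", "fy", "cx", "cy" (pixels), "k1" (the pictures are not rectified: a ray, as slopes to the right and down, at radius r is drawn at 1 + k1 r^2 times it, then the intrinsics apply), "R" (3x3) and "t" (3): a world point X has camera coordinates R X + t. Camera axes: x right, y down, z forward; pixel columns grow to the right and rows downward; lengths in m; the calibration is good to about 2 mm. A picture is of the moment at which its call begins: read the wrist's pose just before it. calibration takes no time and is no camera call; for the wrist camera it gives the pose at the moment of the call.
- ctrl.finish_job(): hands the job in, once; it reports no verdict.
Trained networks look in the newest picture that a camera, given by its name, has taken for a name from the list of things; names that differ only in an ending like _2 or _b are one class to them, and where a whole thing is asked for, a point or a joint stands for the part that bears it (a point fixed in the world has none). Each returns a list of dicts, best first, with "conf" (0 to 1); they miss things now and then, are a little off and sometimes report something else, mostly with a low value. They report only what shows in the picture. A call takes as long as a camera call. They do not tell look-alikes from the thing itself.
- ctrl.boxes_of(camera, label): "rect" ([left, top, width, height] in pixels, round what is visible of it).
- ctrl.outline_of(camera, label): "mask" (400x640 bool, what is visible of it) and "rect" ([left, top, width, height] in pixels, round what is visible of it).
The state is a dict: "t": time; "q": joint angles; "dq": joint speeds; "effort": joint torques, N m; "tool_pos": TCP position; "tool_rot": TCP orientation; "contact_force": force on the tool from outside, world axes, zero at the start; "wrist_torque": the same for the moment, N m; "opening": finger opening in m.
Only numpy, scipy, OpenCV 4.12 (cv2) and the standard library are available. Lean on these libraries where they do the work, as an engineer would, in place of code of your own. Each camera call takes 0.05 s, during which the arm holds its last target. There are 200 camera calls.

## Working session

There is one attempt and no reset: what is moved stays moved. The work goes in short steps, Python scripts to look and compute and a shell command to move; the robot and the scene stay as the last step left them, time stands still between calls to the robot, and variables do not carry over. Pictures are saved under pics/ and viewed, about 12 in all and at most 16, crops included, and the job is handed in when it is done.

```bash
mkdir -p pics
cat > h.py <<'E'
import numpy as np, cv2
from station import ctrl
from scipy.spatial.transform import Rotation as Ro
def snap(cam,name=None):
    c=ctrl.calibration(cam); im=ctrl.get_image(cam)
    if name: cv2.imwrite(f'pics/{name}.png',im[:,:,::-1])
    return im,c
def ray(c,u,v):
    x=(u-c['cx'])/c['fx'];y=(v-c['cy'])/c['fy'];rd=np.hypot(x,y);r=rd
    for _ in range(30): r=rd/(1+c['k1']*r*r)
    s=r/rd if rd>0 else 1
    R=np.array(c['R']);t=np.array(c['t'])
    return -R.T@t, R.T@np.array([x*s,y*s,1])
def atz(c,u,v,z):
    o,d=ray(c,u,v); return o+d*(z-o[2])/d[2]
def proj(c,X):
    p=np.array(c['R'])@np.array(X)+np.array(c['t']);x,y=p[:2]/p[2];f=1+c['k1']*(x*x+y*y)
    return np.array([c['fx']*x*f+c['cx'],c['fy']*y*f+c['cy']])
def st():
    o=ctrl.get_obs(); R=Ro.from_rotvec(o['tool_rot']).as_matrix()
    return o,np.array(o['tool_pos']),R
def go(target,axis=None):
    """print tool-frame shift mm to target TCP, and turn so that tool y lies along axis(world xy)"""
    o,p,R=st(); d=R.T@(np.array(target)-p)*1000
    s=f'shift {d.round(1)}'
    if axis is not None:
        a=R.T@np.array([axis[0],axis[1],0]); t=np.arctan2(-a[0],a[1]); t=(t+np.pi/2)%np.pi-np.pi/2
        s+=f' turn {t:.3f} q6 {o["q"][5]:.2f}'
    print(s)
E
python3 - <<'E'
from h import *
o,p,R=st(); print(o['t'],p,R.round(3),o['opening'],ctrl.grip_point_offset)
for cam in ['scene','side','wrist']:
    im,c=snap(cam,cam+'0'); print(cam,(-np.array(c['R']).T@c['t']).round(3),c['fx'],c['k1'])
    if cam=='wrist': continue
    for l in ['fresh1_mid','cured1_mid','clamp_lever','latch','lever_grip','latch_grip','tray_in','glue','bead_jar','brush_cup','channel']:
        try:
            for b in ctrl.boxes_of(cam,l): print(l,np.round(b['rect']),round(b['conf'],2))
        except Exception as e: print(l,e)
E
```

```text
0.0 [ 0.26194162 -0.56675363  0.23005881] [[ 0.908  0.419 -0.001]
 [ 0.419 -0.908  0.002]
 [ 0.    -0.002 -1.   ]] 0.08548316119897414 0.0187
scene [1.245 0.366 0.949] 464.21631244388584 -0.12206664345674138
fresh1_mid [234. 135.  10.  17.] 0.59
fresh1_mid [257. 137.   6.  22.] 0.58
fresh1_mid [238. 157.  12.  20.] 0.47
cured1_mid [318. 213.  12.  18.] 0.43
clamp_lever [287. 185.  84.  52.] 0.63
latch [294. 165.  33.  40.] 0.69
lever_grip [284. 187.  83.  51.] 0.58
latch_grip [296. 166.  29.  40.] 0.84
tray_in [462. 228.  54.  46.] 0.88
glue [234. 202.  21.  48.] 0.76
bead_jar [336. 278.  30.  40.] 0.88
brush_cup [460. 223.  57.  46.] 0.7
brush_cup [162. 145.  26.  39.] 0.61
channel [286. 166.  98. 103.] 0.94
side [ 0.145 -1.15   0.893] 451.63586091345775 -0.06049957847500245
fresh1_mid [301. 275.  17.  17.] 0.69
fresh1_mid [300. 182.  36.  14.] 0.66
fresh1_mid [320. 291.  12.  26.] 0.62
fresh1_mid [290. 307.  15.  24.] 0.62
fresh1_mid [338. 263.  10.  19.] 0.57
cured1_mid [314. 200.   4.  11.] 0.49
clamp_lever [310. 166.  24.  47.] 0.86
latch [299. 181.  36.  14.] 0.51
lever_grip [311. 169.  20.  41.] 0.65
latch_grip [303. 184.  35.  11.] 0.7
tray_in [338. 152.  16.  24.] 0.59
glue [370. 189.  20.  41.] 0.67
bead_jar [336. 152.  20.  24.] 0.6
brush_cup [392. 270.  32.  47.] 0.88
channel [301. 161.  41.  66.] 0.83
wrist [ 0.322 -0.538  0.374] 321.73328895139826 0.0174262305853002
```

Run:
```python
import cv2,numpy as np
a=cv2.imread('pics/scene0.png')[110:310,150:550]; b=cv2.imread('pics/side0.png')[130:350,200:500]
cv2.imwrite('pics/v1.png',cv2.resize(a,None,fx=2,fy=2,interpolation=cv2.INTER_CUBIC)); cv2.imwrite('pics/v2.png',cv2.resize(b,None,fx=2.6,fy=2.6,interpolation=cv2.INTER_CUBIC))
```

```text
(no output)
```

View pics/v1.png

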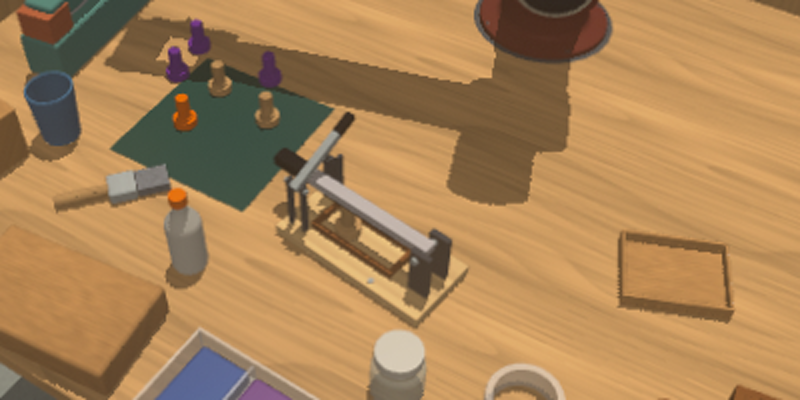

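View pics/v2.png

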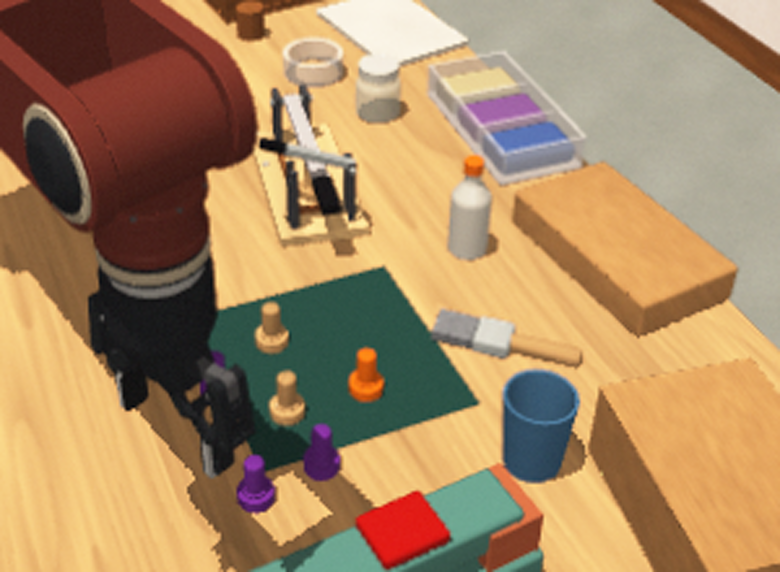

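Scene view (v1, full px = 150+x/2, 110+y/2): the natural-wood stamps are at (219,78) and (266,108). The look-alikes are orange at (184,112) and purple at (177,65), (198,37) and (268,70). So there are two fresh stamps. The block is at (370,250) with its latch partly lifted, and the tray is at (675,275). In the side view (v2) the fresh stamps are at (272,330) and (287,398), with orange at (367,375).

Run:
```python
from h import *
c=ctrl.calibration('scene'); f=lambda x,y,z:atz(c,150+x/2,110+y/2,z).round(3)
s=ctrl.calibration('side'); g=lambda x,y,z:atz(s,200+x/2.6,130+y/2.6,z).round(3)
print('fresh tops',f(219,63,.052),f(266,95,.052),'side',g(271,308,.052),g(287,376,.052))
print('orange',f(182,98,.052),'purp',f(177,48,.05),f(198,23,.05),f(268,54,.05))
print('base corners',f(467,266,.016),f(418,318,.016),f(276,222,.016), 'side',g(283,238,.016),g(369,225,.016),g(258,160,.016))
print('levergrip end',f(283,157,.08),g(328,207,.08),'hinge',f(437,245,.078))
print('tray corners',f(621,233,.02),f(729,245,.02),f(731,312,.02),f(620,302,.02))
print('latchgrip',f(346,122,.12),g(268,146,.12))
print('glue',f(186,268,0),g(468,255,0),'cup',f(60,140,0),'jar',f(400,395,0),g(380,115,0))
go([0.6,0,0.3],[0,1])
```

```text
fresh tops [ 0.418 -0.358  0.052] [ 0.442 -0.256  0.052] side [ 0.442 -0.262  0.052] [ 0.422 -0.363  0.052]
orange [ 0.509 -0.358  0.052] purp [ 0.42  -0.438  0.05 ] [ 0.353 -0.449  0.05 ] [ 0.361 -0.308  0.05 ]
base corners [0.549 0.122 0.016] [0.651 0.106 0.016] [ 0.611 -0.127  0.016] side [ 0.511 -0.112  0.016] [ 0.616 -0.129  0.016] [0.538 0.053 0.016]
levergrip end [ 0.557 -0.148  0.08 ] [ 0.552 -0.154  0.08 ] hinge [0.585 0.093 0.078]
tray corners [0.4   0.274 0.02 ] [0.347 0.406 0.02 ] [0.452 0.437 0.02 ] [0.507 0.311 0.02 ]
latchgrip [ 0.494 -0.089  0.12 ] [ 0.512 -0.067  0.12 ]
glue [ 0.725 -0.192  0.   ] [ 0.71  -0.208  0.   ] cup [ 0.633 -0.501  0.   ] jar [ 0.746  0.134 -0.   ] [0.741 0.114 0.   ]
shift [ 544.7 -373.3  -68.7] turn 0.433 q6 -0.12
```

Run:
```python
from h import *
go([0.52,0,0.33],[0.17,0.985])
```

```text
shift [ 472.  -406.9  -98.7] turn 0.604 q6 -0.12
```

```bash
python3 -m creep '[[0,0,0,-40,0],[0,20,-17,-80,0.1],[0,50,-43,-99,0.2],[0,80,-69,-99,0.3],[0,110,-95,-99,0.4],[0,140,-121,-99,0.5],[0,170,-147,-99,0.604],[0,200,-172,-99,0.604],[0,230,-198,-99,0.604],[0,260,-224,-99,0.604],[0,290,-250,-99,0.604],[0,320,-276,-99,0.604]]' 40
python3 - <<'E'
from h import *
go([0.52,0,0.33],[0.17,0.985])
E
```

```text
t: 2.25
tool_pos: [0.4372, -0.1807, 0.3307]
tool_rot: [3.13, -0.269, 0.002]
contact_force: [0.6, -0.2, 0.3]
opening: 0.0852
shift [  50.7 -192.2    0.6] turn -0.001 q6 1.19
```

```bash
python3 -m creep '[[0,10,-38,0,0],[0,20,-76,0,0],[0,30,-114,0,0],[0,40,-152,0,0],[0,51,-192,0,0],[0,51,-192,0,0],[0,51,-192,0,0]]'
python3 - <<'E'
from h import *
im,c=snap('wrist','w1')
for l in ['cured1_mid','clamp_lever','latch','latch_grip','lever_grip','channel']:
    for b in ctrl.boxes_of('wrist',l): print(l,np.round(b['rect']),round(b['conf'],2))
E
```

```text
t: 2.83
tool_pos: [0.5201, -0.0002, 0.3301]
tool_rot: [3.13, -0.262, -0.001]
contact_force: [-0.3, -0.7, 0.0]
opening: 0.0854
cured1_mid [337. 101.  16.  29.] 0.7
clamp_lever [240. 109. 214.  14.] 0.94
latch [396.  76.  15. 110.] 0.59
latch_grip [392.  74.  20. 112.] 0.66
lever_grip [236. 105. 217.  23.] 0.82
lever_grip [397.  77.  14. 109.] 0.17
channel [221.  72. 232. 111.] 0.56
```

View pics/w1.png

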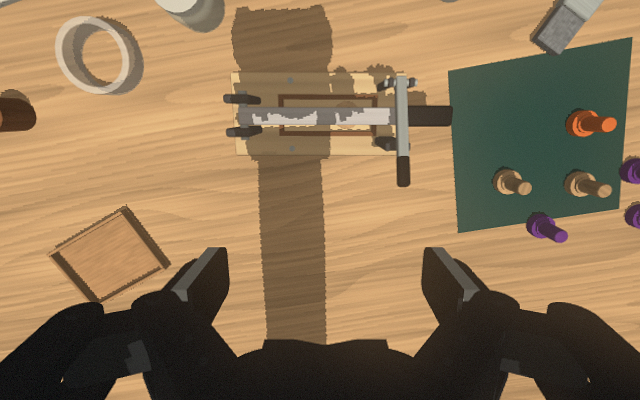

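Wrist view: the base board spans u 232–400 and v 72–155. The channel frame's corners are (279,94)–(377,134), the lever runs u 240–453 at v 116, and the latch bar runs from (403,78) to (404,186).

```bash
cat >> h.py <<'E'
def edges(im,box,k=6):
    x0,y0,x1,y1=box; return cv2.resize(im[y0:y1,x0:x1],None,fx=k,fy=k,interpolation=cv2.INTER_CUBIC)
E
python3 - <<'E'
from h import *
c=ctrl.calibration('wrist'); im=cv2.imread('pics/w1.png')
ch=[atz(c,u,v,.026) for u,v in [(279,95),(377,95),(377,134),(279,134)]]
print('channel corners',np.round(ch,4),'centre',np.mean(ch,0).round(4))
e1=(ch[0]+ch[3])/2;e2=(ch[1]+ch[2])/2; d=e1-e2; print('len',np.linalg.norm(d),np.linalg.norm((ch[0]-ch[3])),'yaw',np.arctan2(-d[0],d[1]))
b=[atz(c,u,v,.016) for u,v in [(232,72),(237,155)]]; print('base',np.round(b,4))
h=[atz(c,u,116,.078+.007) for u in (242,452)]; print('lever hinge/end',np.round(h,4)); d=h[0]-h[1];print(np.linalg.norm(d),np.arctan2(-d[0],d[1]))
print('latch hinge',atz(c,405,78,.10).round(4))
p=[g['mask'] for g in ctrl.outline_of('wrist','clamp_lever')[:1]]
ys,xs=np.nonzero(p[0]); print(xs.min(),xs.max(),[ (x,ys[xs==x].mean().round(1)) for x in (260,300,340,380,430,448)])
v=edges(im,(220,60,350,190),5); cv2.imwrite('pics/v3.png',np.hstack([edges(im,(225,65,325,165),4),edges(im,(320,65,460,195),3)[:390].copy() if 0 else cv2.resize(im[65:165,365:465],None,fx=4,fy=4,interpolation=cv2.INTER_CUBIC)]))
E
```

```text
channel corners [[ 0.6153  0.0434  0.026 ]
 [ 0.5929 -0.0841  0.026 ]
 [ 0.5427 -0.0776  0.026 ]
 [ 0.5659  0.054   0.026 ]] centre [ 0.5792 -0.0161  0.026 ]
len 0.13154297644177357 0.050582226300375704 yaw -0.1739693870658864
base [[0.6549 0.0998 0.016 ]
 [0.5471 0.1203 0.016 ]]
lever hinge/end [[ 0.5959  0.0833  0.085 ]
 [ 0.5534 -0.1575  0.085 ]]
0.24452973616331247 -0.1744713419248995
latch hinge [ 0.6036 -0.1045  0.1   ]
238 452 [(260, np.float64(115.5)), (300, np.float64(115.0)), (340, np.float64(115.0)), (380, np.float64(116.0)), (430, np.float64(116.0)), (448, np.float64(116.0))]
```

View pics/v3.png

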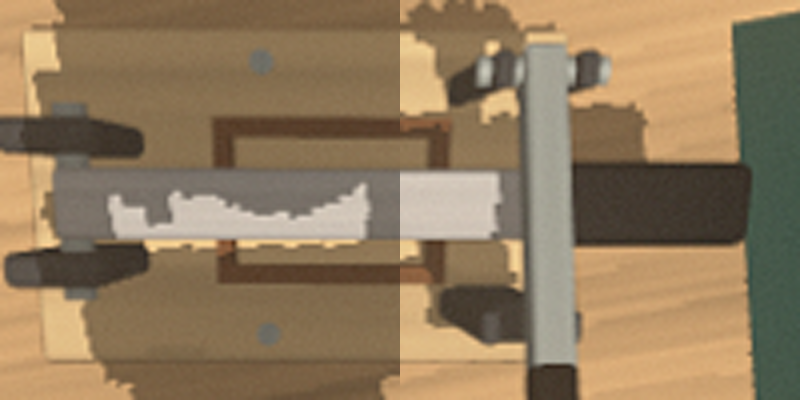

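Block frame: channel centre at about (0.579, -0.016) with yaw -0.174, which agrees with the lever hinge and grip end. Next I'll get the latch angle and the approach.

```bash
cat >> h.py <<'E'
C0=np.array([.5792,-.0161,.016]); YAW=-.174
XB=np.array([np.cos(YAW),np.sin(YAW),0]);YB=np.array([-np.sin(YAW),np.cos(YAW),0])
def B(x,y,z): return C0+(XB*x+YB*y)/1000+np.array([0,0,z/1000])
def inB(P): d=np.array(P)-C0; return np.array([d@XB,d@YB,d[2]])*1000
GO=18.7
def latchP(a,r=100): return B(36-r*np.cos(a),-80,77+r*np.sin(a))
def leverP(a,r=220): return B(0,100-r*np.cos(a),62+r*np.sin(a))
def goB(P,axis): go(np.array(P)-[0,0,GO/1000],axis)  # grasp point to P
E
python3 - <<'E'
from h import *
c=ctrl.calibration('wrist')
for a in (0,.1,.2,.3,.4,.5): print(a,proj(c,latchP(a,116)).round(1),proj(c,latchP(a,84)).round(1))
s=ctrl.calibration('scene'); t=ctrl.calibration('side')
for a in (0,.1,.2,.3,.4,.5): print(a,(2*(proj(s,latchP(a,116))-[150,110])).round(), (2.6*(proj(t,latchP(a,116))-[200,130])).round())
print(ctrl.get_obs()['q'])
E
```

```text
0 [394.7 183.9] [396.3 157.5]
0.1 [396.8 185.6] [397.9 158.1]
0.2 [399.1 186.4] [399.5 158. ]
0.3 [401.5 186.1] [401.3 157.2]
0.4 [404.1 184.8] [403.2 155.5]
0.5 [406.8 182.2] [405.1 153. ]
0 [354. 136.] [253. 176.]
0.1 [354. 130.] [253. 168.]
0.2 [353. 124.] [254. 160.]
0.3 [351. 119.] [256. 151.]
0.4 [349. 114.] [259. 143.]
0.5 [347. 110.] [263. 135.]
[-1.49205156e-01 -2.40754433e-01  1.72424920e+00 -8.06386664e-05
  1.65778137e+00  1.59467387e+00]
```

Run:
```python
from h import *
goB(latchP(.38,102)+[0,0,.08],YB); goB(latchP(.38,102),YB)
for a in (.38,.6,.8,1,1.2,1.4,1.6,1.8,2,2.15,2.3,2.4): print(a,(inB(latchP(a,102))-inB(latchP(.38,102))).round())
```

```text
shift [  2.1  82.5 138.3] turn 0.001 q6 1.59
shift [  2.   82.5 218.3] turn 0.001 q6 1.59
0.38 [0. 0. 0.]
0.6 [11.  0. 20.]
0.8 [24.  0. 35.]
1 [40.  0. 48.]
1.2 [58.  0. 57.]
1.4 [77.  0. 63.]
1.6 [98.  0. 64.]
1.8 [118.   0.  61.]
2 [137.   0.  55.]
2.15 [151.   0.  48.]
2.3 [163.   0.  38.]
2.4 [170.   0.  31.]
```

```bash
python3 -m creep '[[130,1,30,30,0],[130,2,60,60,0],[130,2,82,95,0],[130,2,82,130,0],[130,2,82,165,0],[130,2,82,195,0],[130,2,82,210,0],[130,2,82,214,0],[130,2,82,216,0],[255,2,82,216,0],[255,2,82,216,0],[255,2,82,216,0]]' 20
python3 -m creep '[[255,0,0,0,0],[255,0,0,0,0],[255,0,0,0,0]]' 20
python3 - <<'E'
from h import *
im,c=snap('wrist'); im2,_=snap('scene')
a=im[60:360,180:580]; b=cv2.resize(im2[140:260,260:420],None,fx=2.5,fy=2.5,interpolation=cv2.INTER_CUBIC)
cv2.imwrite('pics/v4.png',np.hstack([a,b])[:,:,::-1])
print(inB(st()[1]))
E
```

```text
t: 4.23
tool_pos: [0.5093, -0.0826, 0.1164]
tool_rot: [-3.128, 0.269, -0.006]
contact_force: [-0.2, 2.1, 0.5]
opening: 0.0109
t: 4.48
tool_pos: [0.509, -0.0827, 0.1157]
tool_rot: [-3.129, 0.268, -0.005]
contact_force: [0.8, 5.4, 3.1]
opening: 0.0116
[-57.69671216 -77.73664311  99.5557348 ]
```

View pics/v4.png

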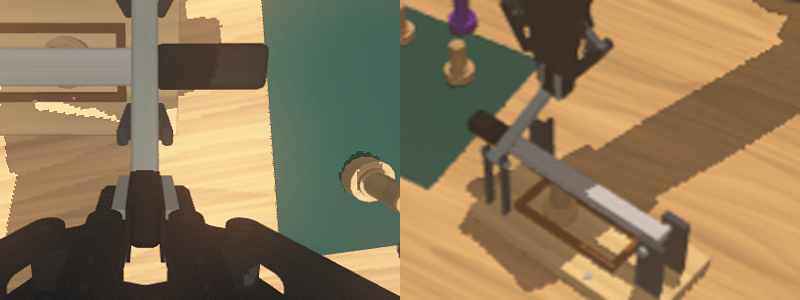

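The pads hold the black latch grip (crop at 145,205); opening is 11.6 mm. Now I'll swing it back along the arc.

```bash
python3 -m creep '[[255,11,0,-20,0],[255,24,0,-35,0],[255,40,0,-48,0],[255,58,0,-57,0],[255,77,0,-63,0],[255,98,0,-64,0],[255,118,0,-61,0],[255,137,0,-55,0],[255,151,0,-48,0],[255,163,0,-38,0],[255,163,0,-38,0],[255,163,0,-38,0]]' 20
python3 -m creep '[[130,0,0,0,0],[130,0,0,0,0],[130,0,0,0,0],[130,0,0,-30,0],[130,0,0,-60,0],[130,0,0,-80,0],[130,0,0,-80,0]]' 20
python3 - <<'E'
from h import *
print(inB(st()[1]))
im2,c=snap('scene'); a=cv2.resize(im2[130:270,250:430],None,fx=3,fy=3,interpolation=cv2.INTER_CUBIC)
for an in (1.8,2.0,2.2,2.4): print(an,(3*(proj(c,latchP(an,116))-[250,130])).round())
cv2.imwrite('pics/v5.png',a[:,:,::-1])
goB(leverP(0,222)+[0,0,.08],XB)
E
```

```text
t: 5.58
tool_pos: [0.671, -0.1103, 0.1538]
tool_rot: [-3.129, 0.268, -0.008]
contact_force: [4.7, 4.5, 2.0]
opening: 0.0114
t: 6.17
tool_pos: [0.6707, -0.1122, 0.2391]
tool_rot: [3.127, -0.269, 0.015]
contact_force: [1.1, 0.4, 0.8]
opening: 0.0413
[106.77152518 -78.83555659 223.08836109]
1.8 [111. 136.]
2.0 [ 92. 159.]
2.2 [ 75. 183.]
2.4 [ 60. 210.]
shift [-106.4   42.9   96.2] turn -1.568 q6 1.47
```

View pics/v5.png

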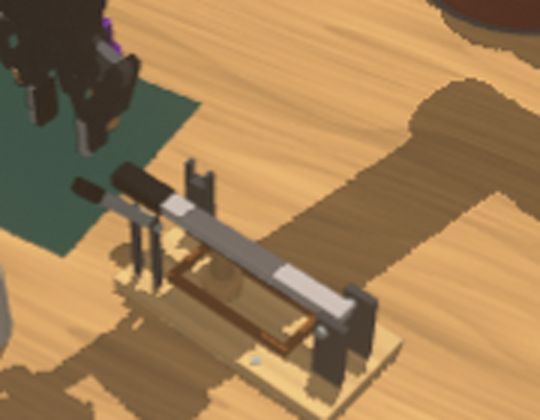

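The latch tip is at (75,184), i.e. about 2.2 rad, so the latch is open. Next is the lever.

```bash
python3 -m creep '[[80,-10,4,0,-0.12],[80,-20,8,0,-0.24],[80,-30,12,0,-0.36],[80,-40,16,0,-0.48],[80,-50,20,0,-0.6],[80,-60,24,0,-0.72],[80,-70,28,0,-0.84],[80,-80,32,0,-0.96],[80,-90,36,0,-1.08],[80,-100,40,0,-1.2],[80,-106,43,0,-1.32],[80,-106,43,0,-1.44]]' 20
python3 -m creep '[[80,0,0,0,-0.125],[80,0,0,40,-0.128],[80,0,0,80,-0.128],[80,0,0,96,-0.128],[80,0,0,96,-0.128]]'
python3 - <<'E'
from h import *
print(inB(st()[1]),ctrl.get_obs()['opening'])
im,c=snap('wrist','w2')
goB(leverP(0,222),XB)
E
```

```text
t: 7.22
tool_pos: [0.5545, -0.1356, 0.23]
tool_rot: [-2.524, -1.867, 0.004]
contact_force: [0.8, 0.3, -0.6]
opening: 0.0588
t: 7.63
tool_pos: [0.5515, -0.1337, 0.1281]
tool_rot: [-2.397, -2.012, 0.011]
contact_force: [-0.2, 0.1, -1.0]
opening: 0.0587
[  -6.89648436 -120.6282532   112.13505366] 0.058679713159640844
shift [-1.1  5.3 72.4] turn -0.000 q6 -0.19
```

View pics/w2.png

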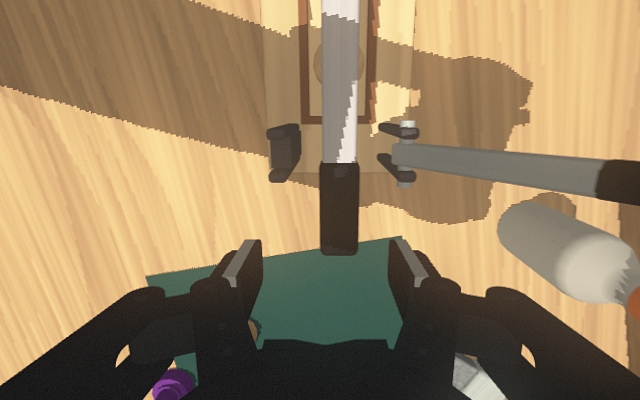

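```bash
python3 -m creep '[[80,-1,5,0,0],[80,-1,5,30,0],[80,-1,5,55,0],[80,-1,5,70,0],[80,-1,5,70,0],[255,-1,5,70,0],[255,-1,5,70,0],[255,-1,5,70,0],[255,-1,5,70,0]]' 30
python3 - <<'E'
from h import *
print(inB(st()[1]))
for a in np.arange(0,2.2,.15).tolist()+[2.05]: print(round(a,2),(inB(leverP(a,221))-inB(leverP(0,221))).round(),end=' ')
E
```

```text
t: 8.43
tool_pos: [0.5591, -0.1372, 0.069]
tool_rot: [-2.401, -2.018, 0.009]
contact_force: [-16.7, 1.3, 13.5]
opening: 0.0229
[   1.14219919 -122.73791856   53.00011155]
0.0 [0. 0. 0.] 0.15 [ 0.  2. 33.] 0.3 [-0. 10. 65.] 0.45 [ 0. 22. 96.] 0.6 [  0.  39. 125.] 0.75 [  0.  59. 151.] 0.9 [  0.  84. 173.] 1.05 [  0. 111. 192.] 1.2 [  0. 141. 206.] 1.35 [  0. 173. 216.] 1.5 [  0. 205. 220.] 1.65 [ -0. 238. 220.] 1.8 [  0. 271. 215.] 1.95 [  0. 303. 205.] 2.1 [ -0. 333. 191.] 2.05 [ -0. 323. 196.]
```

```bash
python3 -m creep '[[255,0,0,-8,0],[255,1,0,-22,0],[255,2,0,-33,0],[255,2,0,-33,0]]' 20
python3 - <<'E'
from h import *
print(inB(st()[1])); im,c=snap('scene'); cv2.imwrite('pics/v6.png',cv2.resize(im[110:280,240:440],None,fx=2.5,fy=2.5,interpolation=cv2.INTER_CUBIC)[:,:,::-1])
E
```

```text
t: 8.77
tool_pos: [0.5595, -0.134, 0.1012]
tool_rot: [-2.401, -2.017, 0.005]
contact_force: [-10.5, 3.4, -1.6]
opening: 0.0234
[   1.03425318 -119.52213388   85.2198435 ]
```

View pics/v6.png

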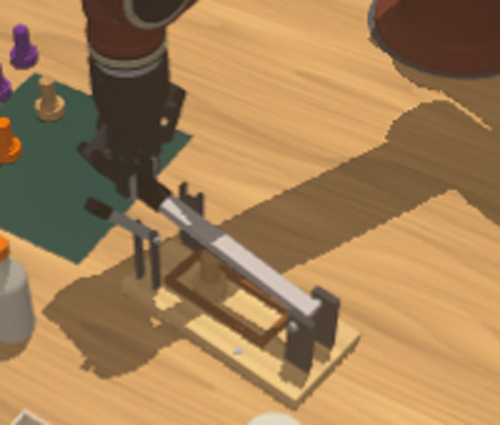

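The lever is rising in the gripper, and one cured stamp shows in the channel at (210,270). I'll continue the arc.

```bash
python3 -m creep '[[255,8,0,-32,0],[255,20,0,-63,0],[255,37,0,-92,0],[255,57,0,-118,0],[255,82,0,-140,0],[255,109,0,-159,0],[255,139,0,-173,0],[255,171,0,-183,0],[255,203,0,-187,0],[255,203,0,-187,0]]' 20
python3 -m creep '[[255,33,0,0,0],[255,66,0,5,0],[255,98,0,15,0],[255,116,0,23,0],[255,116,0,23,0],[255,116,0,23,0]]'
python3 - <<'E'
from h import *
print(inB(st()[1]),ctrl.get_obs()['q'])
E
```

```text
t: 9.65
tool_pos: [0.5943, 0.07, 0.2903]
tool_rot: [-2.397, -2.023, 0.003]
contact_force: [-16.4, 3.7, 6.9]
opening: 0.0233
t: 10.15
tool_pos: [0.6137, 0.1841, 0.2675]
tool_rot: [-2.395, -2.02, -0.0]
contact_force: [-18.4, 8.4, 8.7]
opening: 0.0232
[ -0.62793068 203.12363775 251.51513819] [0.17207545 0.07283913 1.53177057 0.007361   1.54108868 0.34109052]
```

```bash
python3 -m creep '[[80,0,0,0,0],[80,0,0,0,0],[80,0,0,0,0],[80,0,0,-30,0],[80,0,0,-60,0],[80,-30,0,-60,0],[80,-70,0,-60,0],[80,-110,0,-60,0],[80,-150,0,-60,0],[80,-190,0,-60,0],[80,-230,0,-60,0],[80,-270,0,-60,0]]' 20
python3 -m creep '[[80,-10,0,20,0],[80,-10,0,40,0],[80,-10,0,40,0]]' 20
python3 - <<'E'
from h import *
print(inB(st()[1]))
im,c=snap('wrist','w3')
for l in ['cured1_mid','channel','fresh1_mid']:
    for b in ctrl.outline_of('wrist',l): print(l,np.round(b['rect']),round(b['conf'],2))
for l in ['cured1_mid','fresh1_mid']:
  for cam in ('scene','side'):
    snap(cam,cam+'3')
    for b in ctrl.boxes_of(cam,l): print(cam,l,np.round(b['rect']),round(b['conf'],2))
E
```

```text
t: 11.15
tool_pos: [0.5699, -0.0894, 0.3245]
tool_rot: [2.405, 2.018, 0.002]
contact_force: [0.8, 1.4, -0.3]
opening: 0.0579
t: 11.4
tool_pos: [0.5667, -0.0982, 0.2795]
tool_rot: [-2.406, -2.013, 0.005]
contact_force: [-1.5, 0.4, -1.4]
opening: 0.0586
[  1.91731297 -82.97134346 263.52330288]
cured1_mid [311. 100.  27.  33.] 0.64
channel [273.   0. 196. 198.] 0.76
fresh1_mid [310. 332.  22.  13.] 0.86
fresh1_mid [255. 337.  11.  12.] 0.47
scene cured1_mid [316. 208.  11.  22.] 0.64
side cured1_mid [314. 190.  14.  24.] 0.45
side cured1_mid [304.  95.  12.  76.] 0.35
scene fresh1_mid [257. 143.   6.  15.] 0.72
scene fresh1_mid [232. 138.  15.  13.] 0.69
scene fresh1_mid [245. 118.   9.  18.] 0.48
scene fresh1_mid [459. 228.  58.  41.] 0.45
scene fresh1_mid [240. 157.  12.  20.] 0.42
side fresh1_mid [274. 264.  16.  24.] 0.73
side fresh1_mid [305. 273.  11.  18.] 0.72
side fresh1_mid [320. 291.  12.  25.] 0.65
side fresh1_mid [292. 307.  14.  20.] 0.56
side fresh1_mid [337. 264.  10.  19.] 0.49
```

View pics/w3.png

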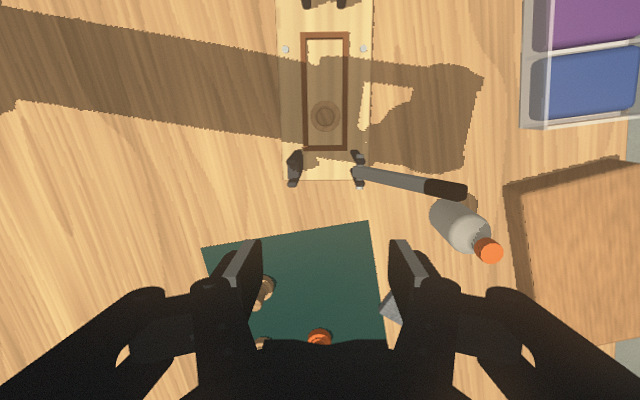

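Run:
```python
from h import *
c=ctrl.calibration('wrist')
im=cv2.imread('pics/w3.png')
g=cv2.cvtColor(im,cv2.COLOR_BGR2GRAY)
cir=cv2.HoughCircles(cv2.resize(g[80:150,290:360],None,fx=4,fy=4,interpolation=cv2.INTER_CUBIC),cv2.HOUGH_GRADIENT,1,20,param1=60,param2=15,minRadius=20,maxRadius=80)
print(None if cir is None else [(x/4+290,y/4+80,r/4) for x,y,r in cir[0][:4]])
b=ctrl.outline_of('wrist','cured1_mid')
for m in b: ys,xs=np.nonzero(m['mask']); print(xs.mean(),ys.mean(),m['conf'])
print('ch',[inB(atz(c,u,v,.026)).round(1) for u,v in [(301,33),(348,33),(346,150),(303,150)]])
print('top',inB(atz(c,325,116,.068)), 'foot',inB(atz(c,325,117,.03)))
for cam,(u,v) in {'scene':(321.5,210),'side':(321,193)}.items(): print(cam,inB(atz(ctrl.calibration(cam),u,v,.066)))
# tray
w=cv2.imread('pics/scene0.png'); s=ctrl.calibration('scene')
m=ctrl.outline_of('scene','tray_in')[0]; ct,_=cv2.findContours(m['mask'].astype(np.uint8),0,1); r=cv2.approxPolyDP(max(ct,key=cv2.contourArea),4,True)[:,0]
P=np.array([atz(s,*p,.02) for p in r]); print('tray',m['conf'],r.tolist(),P.round(3).tolist(),P.mean(0))
cv2.imwrite('pics/v7.png',cv2.resize(im[80:150,290:360],None,fx=5,fy=5,interpolation=cv2.INTER_CUBIC))
```

```text
[(np.float32(325.375), np.float32(116.375), np.float32(15.375)), (np.float32(322.625), np.float32(121.125), np.float32(10.175)), (np.float32(328.375), np.float32(120.375), np.float32(10.5))]
324.69606512890095 116.04613297150611 0.64
ch [array([-23.8,  71.5,  10. ]), array([29.1, 71.5, 10. ]), array([ 29.2, -59.5,  10. ]), array([-24. , -59.5,  10. ])]
top [  3.19719481 -18.21913431  52.        ] foot [  3.19044835 -19.88038846  14.        ]
scene [ -2.69887531 -32.45938674  50.        ]
side [  3.74151116 -33.5131091   50.        ]
tray 0.57 [[461, 225], [461, 262], [515, 267], [512, 232]] [[0.395, 0.273, 0.02], [0.508, 0.314, 0.02], [0.455, 0.436, 0.02], [0.349, 0.399, 0.02]] [0.42694844 0.3557641  0.02      ]
```

View pics/v7.png

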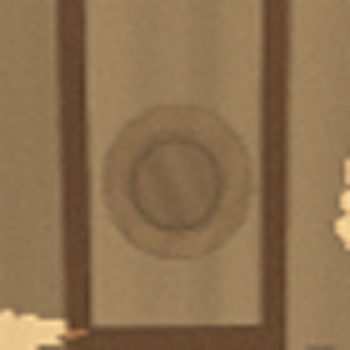

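The calibration was read after the arm had settled, so it doesn't match that picture. I'll retake it with the arm still.

```bash
python3 -m creep '[[80,0,0,0,0],[80,0,0,0,0],[80,0,0,0,0],[80,0,0,0,0]]' 20
python3 - <<'E'
from h import *
print(inB(st()[1]))
im,c=snap('wrist','w4'); c2=ctrl.calibration('wrist'); print(np.abs(np.array(c['t'])-c2['t']).max())
g=cv2.cvtColor(im,cv2.COLOR_RGB2GRAY).astype(float)
m=[b for b in ctrl.outline_of('wrist','cured1_mid')]
for b in m: ys,xs=np.nonzero(b['mask']); print('cured',xs.mean(),ys.mean(),b['rect'],b['conf'])
# frame dark-brown mask
hsv=cv2.cvtColor(im,cv2.COLOR_RGB2HSV); br=((im[:,:,0]<140)&(im[:,:,0].astype(int)-im[:,:,2]>45)&(hsv[:,:,1]>120)).astype(np.uint8); br[:15]=0;br[180:]=0;br[:,:280]=0;br[:,370:]=0
n,l,s,ce=cv2.connectedComponentsWithStats(br); k=1+np.argmax(s[1:,4]); print(s[k])
ct,_=cv2.findContours((l==k).astype(np.uint8),0,1); r=cv2.boxPoints(cv2.minAreaRect(max(ct,key=cv2.contourArea))); print(r.round(1).tolist())
P=np.array([inB(atz(c,*p,.026)) for p in r]); print(P.round(1).tolist(),P.mean(0))
cir=cv2.HoughCircles(cv2.resize(g[80:150,290:360].astype(np.uint8),None,fx=4,fy=4,interpolation=cv2.INTER_CUBIC),cv2.HOUGH_GRADIENT,1,20,param1=60,param2=15,minRadius=20,maxRadius=80)
for x,y,rr in cir[0][:2]: print((x/4+290,y/4+80,rr/4),inB(atz(c,x/4+290,y/4+80,.03 if rr>50 else .068)))
E
```

```text
t: 12.43
tool_pos: [0.5685, -0.0968, 0.2833]
tool_rot: [-2.406, -2.02, 0.0]
contact_force: [0.7, 0.5, -0.3]
opening: 0.0587
[  3.44960974 -81.31963197 267.26707559]
9.41011154131921e-06
cured 322.22143864598024 117.28772919605078 [308.6, 99.8, 29.5, 34.1] 0.97
[ 299   55   47   97 1074]
[[299.0, 151.0], [299.0, 55.0], [345.0, 55.0], [345.0, 151.0]]
[[-29.3, -60.9, 10.0], [-26.8, 48.5, 10.0], [25.9, 48.4, 10.0], [27.6, -60.9, 10.0]] [-0.63338692 -6.22296692 10.        ]
(np.float32(323.125), np.float32(118.125), np.float32(14.9)) [  0.69981676 -21.40228116  14.        ]
(np.float32(327.875), np.float32(120.125), np.float32(9.925)) [  6.06628336 -22.75568804  52.        ]
```

```bash
python3 -m creep '[[80,35,-2,10,0],[80,59,-3,35,0],[80,59,-3,70,0],[80,59,-3,105,0],[80,59,-3,140,0],[80,59,-3,175,0],[80,59,-3,205,0],[80,59,-3,225,0],[80,59,-3,238,0],[80,59,-3,245,0],[80,59,-3,245,0],[80,59,-3,245,0]]' 20
python3 -m creep '[[255,0,0,0,0],[255,0,0,0,0],[255,0,0,0,0],[255,0,0,0,0],[255,0,0,0,0]]' 30
python3 -c "
from h import *
print(inB(st()[1]))"
```

```text
t: 13.53
tool_pos: [0.5767, -0.0383, 0.0394]
tool_rot: [2.405, 2.019, 0.002]
contact_force: [0.1, 0.4, -0.6]
opening: 0.0582
t: 13.95
tool_pos: [0.5768, -0.0384, 0.0398]
tool_rot: [2.405, 2.019, 0.002]
contact_force: [-0.5, 0.9, 4.8]
opening: 0.019
[  1.4906274  -22.3386765   23.80031751]
```

Run:
```python
from h import *
T=np.array([.427,.356,.031]); print(inB(T)); go(T)
go(T+[0,0,.12])
go([.47,.0,.16])
```

```text
[-214.32099246  340.13197761   15.        ]
shift [ 362.5 -215.8    8.3]
shift [ 362.5 -215.5 -111.7]
shift [  19.3 -111.5 -120.5]
```

```bash
python3 -m creep '[[255,0,0,-20,0],[255,0,0,-50,0],[255,0,0,-85,0],[255,0,0,-115,0],[255,10,-30,-120,0],[255,20,-65,-120,0],[255,30,-100,-120,0],[255,60,-125,-120,0],[255,92,-148,-120,0],[255,125,-170,-120,0],[255,160,-185,-120,0],[255,197,-198,-120,0]]' 30
python3 -m creep '[[255,35,-4,0,0],[255,70,-8,0,0],[255,105,-12,0,0],[255,140,-15,0,0],[255,165,-18,0,0],[255,165,-18,0,0],[255,165,-18,0,0]]' 30
python3 - <<'E'
from h import *
print(st()[1]);T=np.array([.427,.356,.031]);go(T)
im,c=snap('wrist','w5')
c=ctrl.calibration('wrist')
m=ctrl.outline_of('wrist','tray_in'); print([(b['conf'],b['rect']) for b in m])
E
```

```text
t: 14.95
tool_pos: [0.4134, 0.1914, 0.1582]
tool_rot: [2.406, 2.019, 0.001]
contact_force: [1.3, -0.5, 0.1]
opening: 0.019
t: 15.53
tool_pos: [0.4252, 0.3566, 0.1578]
tool_rot: [2.404, 2.023, -0.002]
contact_force: [0.4, -1.1, -0.4]
opening: 0.019
[0.42515439 0.35657333 0.15775055]
shift [-1.000e-01  2.000e+00  1.267e+02]
[(0.61, [226.2, 85.7, 179.4, 160.9])]
```

View pics/w5.png

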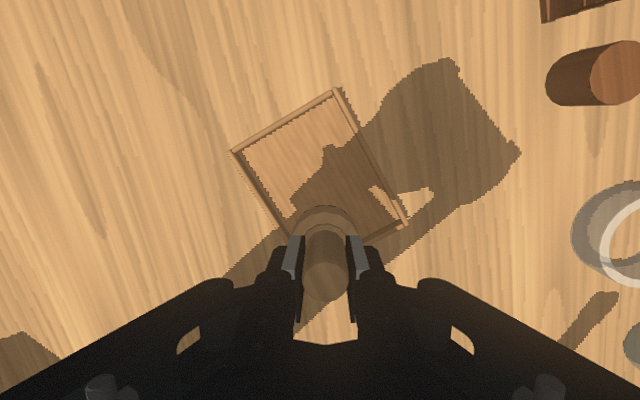

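Run:
```python
from h import *
c=ctrl.calibration('wrist')
print([atz(c,*p,.02).round(3) for p in [(231,151),(336,88),(406,221)]],((atz(c,231,151,.02)+atz(c,406,221,.02))/2).round(3), proj(c,[.427,.356,.005]))
```

```text
[array([0.351, 0.403, 0.02 ]), array([0.449, 0.438, 0.02 ]), array([0.493, 0.313, 0.02 ])] [0.422 0.358 0.02 ] [327.11138328 184.65821597]
```

```bash
python3 -m creep '[[255,0,-1,35,0],[255,0,-1,70,0],[255,0,-1,100,0],[255,0,-1,116,0],[255,0,-1,123,0],[255,0,-1,127,0],[255,0,-1,127,0],[255,0,-1,127,0],[160,0,-1,127,0],[160,0,-1,127,0],[160,0,-1,127,0],[160,0,-1,127,0]]' 30
python3 -m creep '[[160,0,0,-20,0],[160,0,0,-50,0],[130,0,0,-85,0],[100,0,0,-120,0],[80,0,0,-150,0],[80,0,0,-150,0],[80,0,0,-150,0]]' 20
python3 - <<'E'
from h import *
print(st()[1],ctrl.get_obs()['q'])
im,c=snap('wrist','w6'); im2,s=snap('scene','s6')
for b in ctrl.boxes_of('scene','cured1_mid'): print(b)
print((proj(s,[.424,.357,.057])),proj(s,[.424,.357,.005]))
for b in ctrl.boxes_of('side','fresh1_mid'): print(b)
cv2.imwrite('pics/v8.png',np.hstack([cv2.resize(im2[210:290,440:540],(400,320)),cv2.resize(im2[110:190,200:300],(400,320))])[:,:,::-1])
# plan: above the mat, camera looking toward +y
go([.44,-.36,.30]); go([.42,-.2,.3])
E
```

```text
t: 16.63
tool_pos: [0.4252, 0.3563, 0.0322]
tool_rot: [2.406, 2.02, 0.002]
contact_force: [-0.8, 0.3, 0.3]
opening: 0.0321
t: 17.22
tool_pos: [0.4261, 0.3569, 0.1846]
tool_rot: [2.405, 2.02, 0.009]
contact_force: [0.4, -0.4, -0.8]
opening: 0.0586
[0.42613379 0.35691294 0.18456407] [ 5.63345713e-01 -8.27392898e-02  1.82589153e+00 -1.00044638e-05
  1.39245860e+00  7.37251264e-01]
{'rect': [479.6, 230.9, 17.8, 25.1], 'conf': 0.47}
[491.90373103 236.19788681] [486.62265413 248.91861148]
{'rect': [273.9, 264.4, 15.8, 23.8], 'conf': 0.73}
{'rect': [304.7, 272.9, 11.0, 18.4], 'conf': 0.72}
{'rect': [319.8, 290.8, 12.4, 24.7], 'conf': 0.65}
{'rect': [291.8, 307.0, 14.5, 20.0], 'conf': 0.56}
{'rect': [337.3, 263.9, 10.0, 18.9], 'conf': 0.49}
shift [-702.   139.5 -119.6]
shift [-547.9   92.2 -119.8]
```

View pics/v8.png

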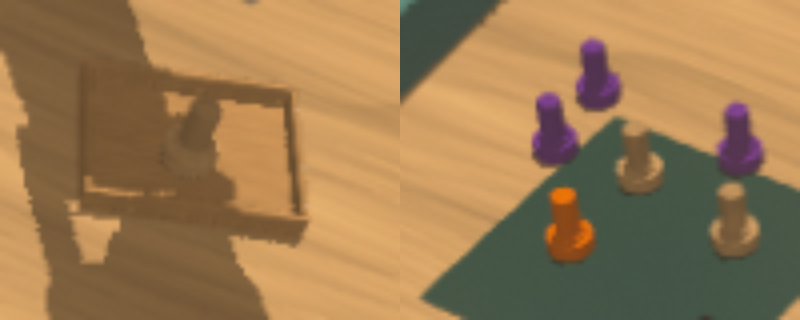

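Cured stamp stands in the tray (crop at 190,135). Both fresh stamps are still on the mat (crop right half at (638,157) and (735,220)). Next I'll move over the mat.

```bash
python3 -m creep '[[80,-30,8,-30,0],[80,-65,16,-50,0],[80,-100,25,-70,0],[80,-135,34,-70,0],[80,-172,43,-70,0],[80,-210,52,-70,0],[80,-248,61,-70,0],[80,-286,70,-70,0],[80,-324,79,-70,0],[80,-362,87,-70,0],[80,-400,92,-70,0],[80,-440,97,-70,0]]' 20
python3 -m creep '[[80,-40,4,0,0],[80,-80,7,0,0],[80,-120,10,0,0],[80,-160,13,0,0],[80,-200,16,0,0],[80,-240,20,0,0],[80,-280,25,0,0],[80,-320,30,0,0],[80,-326,31,0,0],[80,-326,31,0,0],[80,-326,31,0,0],[80,-326,31,0,0]]' 20
cat > fresh.py <<'E'
from h import *
import sys
im,c=snap('wrist','f'+sys.argv[1]); print('tcp',st()[1],ctrl.get_obs()['q'].round(2) if hasattr(ctrl.get_obs()['q'],'round') else '')
def colour(m):
    h=cv2.cvtColor(im,cv2.COLOR_RGB2HSV)[m]; return np.median(h,0)
for b in ctrl.outline_of('wrist','fresh1_mid'):
    m=b['mask']; ys,xs=np.nonzero(m); u,v=xs.mean(),ys.mean()
    print(np.round(b['rect']),round(b['conf'],2),'hsv',colour(m),'mid',atz(c,u,v,.026).round(4))
E
python3 fresh.py 1
```

```text
t: 18.42
tool_pos: [0.4431, -0.0957, 0.2496]
tool_rot: [-2.404, -2.019, 0.002]
contact_force: [0.6, -1.2, -1.0]
opening: 0.0582
t: 19.42
tool_pos: [0.4183, -0.4191, 0.2503]
tool_rot: [-2.403, -2.02, -0.001]
contact_force: [-0.3, 0.1, 1.3]
opening: 0.0586
tcp [ 0.41844206 -0.41903577  0.25082628] [-0.91 -0.03  1.67  0.    1.51 -0.74]
[266. 191.  29.  30.] 0.95 hsv [151.   93.  120.5] mid [ 0.3572 -0.4462  0.026 ]
[321. 170.  27.  29.] 0.88 hsv [147. 108. 139.] mid [ 0.4264 -0.434   0.026 ]
[242.  64.  35.  33.] 0.78 hsv [147.  108.  139.5] mid [ 0.3661 -0.3063  0.026 ]
[378.  94.  34.  28.] 0.73 hsv [ 11. 182. 167.] mid [ 0.5053 -0.3592  0.026 ]
[304. 106.  30.  31.] 0.69 hsv [ 16. 112. 204.] mid [ 0.4206 -0.3586  0.026 ]
```

View pics/f1.png

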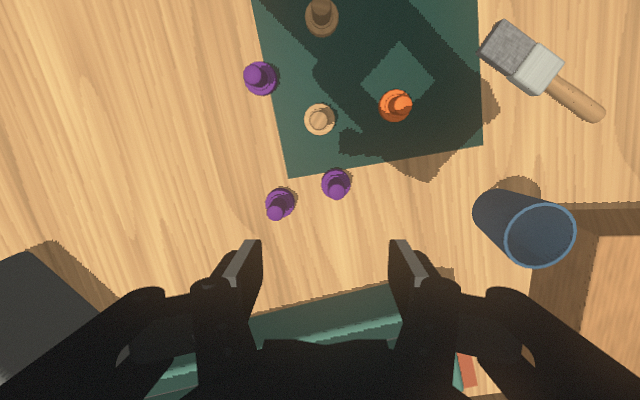

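The first fresh stamp is natural wood at px (320,120), world (0.421,-0.359); the second is at (321,15). Orange is at (396,105) and purple at (260,78), (280,204) and (336,184), and I'm leaving those alone. Now I'll grasp the first.

```bash
python3 -m creep '[[110,30,-4,20,0],[110,60,-8,50,0],[110,60,-8,85,0],[110,60,-8,120,0],[110,60,-8,155,0],[110,60,-8,185,0],[110,60,-8,208,0],[110,60,-8,221,0],[110,60,-8,226,0],[110,60,-8,226,0],[110,60,-8,226,0],[110,60,-8,226,0]]' 20
python3 -m creep '[[255,0,0,0,0],[255,0,0,0,0],[255,0,0,0,0],[255,0,0,0,0],[255,0,0,-20,0],[255,0,0,-60,0],[255,0,0,-100,0],[255,0,0,-130,0],[255,0,0,-130,0],[255,0,0,-130,0]]' 30
python3 - <<'E'
from h import *
print(st()[1]); go(B(0,30,60)); go(B(-100,0,140))
E
```

```text
t: 20.52
tool_pos: [0.4219, -0.3613, 0.0276]
tool_rot: [2.403, 2.018, 0.0]
contact_force: [0.1, 0.7, 0.7]
opening: 0.0482
t: 21.35
tool_pos: [0.4217, -0.3613, 0.158]
tool_rot: [2.402, 2.017, 0.0]
contact_force: [-0.5, 0.4, -1.6]
opening: 0.0187
[ 0.42168188 -0.36132606  0.15800853]
shift [397.5  95.   81.1]
shift [367.3  -4.6   0.8]
```

```bash
python3 -m creep '[[255,32,0,0,0],[255,66,0,0,0],[255,100,5,0,0],[255,135,15,0,0],[255,170,30,0,0],[255,205,45,0,0],[255,235,62,0,0],[255,265,80,0,0],[255,295,92,0,0],[255,320,95,0,0],[255,320,95,0,0],[255,320,95,0,0]]' 30
python3 -m creep '[[255,0,0,0,0],[255,0,0,0,0]]' 30
python3 - <<'E'
from h import *
print(inB(st()[1]))
im,c=snap('wrist','w7'); im=im[:,:,::-1]
cv2.imwrite('pics/w7.png',im)
E
```

```text
t: 22.35
tool_pos: [0.5684, -0.0601, 0.1526]
tool_rot: [-2.401, -2.021, 0.005]
contact_force: [1.1, -0.3, -0.9]
opening: 0.0192
t: 22.52
tool_pos: [0.5687, -0.0622, 0.1541]
tool_rot: [-2.406, -2.018, 0.002]
contact_force: [0.2, -0.2, -0.6]
opening: 0.0193
[ -2.35708404 -47.27031563 138.07825993]
```

View pics/w7.png

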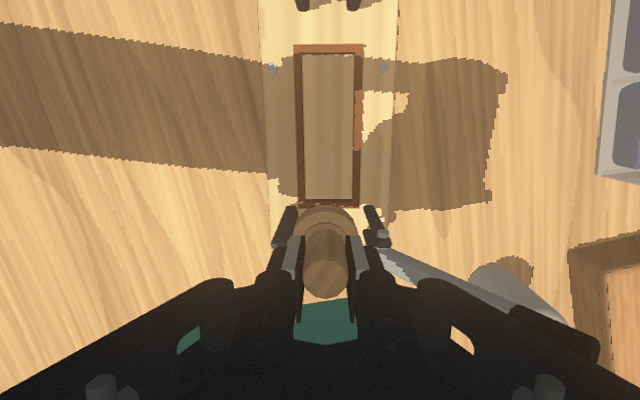

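Run:
```python
from h import *
c=ctrl.calibration('wrist'); p=st()[1]
im=cv2.imread('pics/w7.png')
f=lambda u,v,z:inB(atz(c,u,v,z)).round(1)
print('outer TL TR BL BR',f(294,45,.026),f(363.5,45,.026),f(299.5,206,.026),f(359.5,206,.026))
# sharp subpixel of brown frame along rows
for v in (70,100,130,160,180):
    r=im[v,285:375].astype(int); d=r[:,2]-r[:,0]; s=r.sum(1)
    w=(s<np.median(s)*0.8); xs=np.nonzero(w)[0]+285; print(v,xs.min() if len(xs) else None,xs.max() if len(xs) else None, [f(x,v,.026)[0] for x in (xs.min(),xs.max())] if len(xs) else '')
g=lambda z:proj(c,p-[0,0,z])
print('stamp bottom proj',g(.027),'foot top',g(.013),'handle top',g(-.025))
cv2.imwrite('pics/v9.png',np.hstack([cv2.resize(im[30:230,270:390],None,fx=3,fy=3,interpolation=cv2.INTER_CUBIC),cv2.resize(im[180:310,250:400],(600,600))[:600]])[:600])
```

```text
outer TL TR BL BR [-26.4  69.5  10. ] [27.1 69.3 10. ] [-25.2 -59.8  10. ] [ 27.5 -59.9  10. ]
70 294 361 [np.float64(-26.9), np.float64(25.7)]
100 295 355 [np.float64(-26.7), np.float64(21.5)]
130 296 353 [np.float64(-26.5), np.float64(20.4)]
160 297 360 [np.float64(-26.3), np.float64(26.9)]
180 297 359 [np.float64(-26.8), np.float64(26.5)]
stamp bottom proj [325.66713045 235.91411253] foot top [325.66714139 245.95337428] handle top [325.66740853 283.69626965]
```

View pics/v9.png

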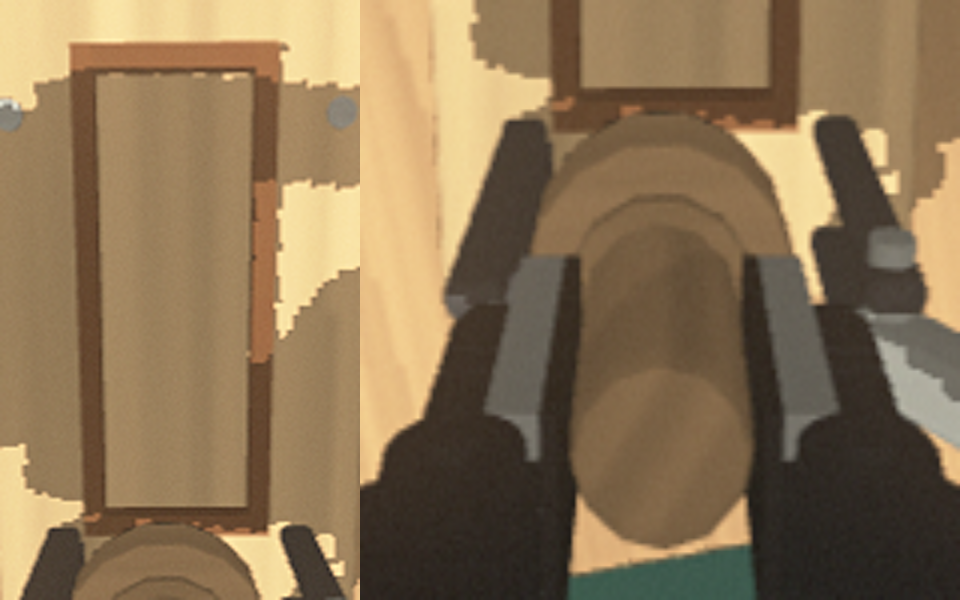

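Channel x centre is about 0.1 mm, and the held stamp's projection agrees with the picture (325.7 against 325.4). I'll place it at block y=+32.

```bash
python3 -m creep '[[255,35,1,0,0],[255,65,2.4,0,0],[255,79,2.4,20,0],[255,79,2.4,50,0],[255,79,2.4,75,0],[255,79,2.4,90,0],[255,79,2.4,95,0],[255,79,2.4,95,0],[255,79,2.4,95,0]]' 30
python3 -c "
from h import *
print(inB(st()[1]))"
```

```text
t: 23.32
tool_pos: [0.5862, 0.0152, 0.0611]
tool_rot: [2.407, 2.018, 0.001]
contact_force: [0.7, -0.1, -0.3]
opening: 0.019
[ 1.42594183 32.06998092 45.08453471]
```

```bash
python3 -m creep '[[255,0,-1.4,4,0],[255,0,-1.4,9,0],[255,0,-1.4,13,0],[255,0,-1.4,16,0],[255,0,-1.4,16,0],[255,0,-1.4,16,0]]' 30
python3 -c "
from h import *
print(inB(st()[1]))"
```

```text
t: 23.82
tool_pos: [0.5841, 0.0162, 0.044]
tool_rot: [-2.406, -2.02, 0.001]
contact_force: [-0.2, 0.5, -0.6]
opening: 0.019
[-0.73560143 32.70130878 28.03942605]
```

```bash
python3 -m creep '[[160,0,0,0,0],[160,0,0,0,0],[160,0,0,0,0],[160,0,0,-20,0],[160,0,0,-50,0],[130,0,0,-85,0],[110,0,0,-120,0],[110,0,0,-130,0],[110,0,0,-130,0]]' 20
python3 - <<'E'
from h import *
print(inB(st()[1])); go([.43,-.36,.2])
im,c=snap('scene','s9')
snap('side')
for b in ctrl.boxes_of('side','fresh1_mid'): r=b['rect'];print(np.round(r),b['conf'],atz(ctrl.calibration('side'),r[0]+r[2]/2,r[1]+4,.048).round(3))
cv2.imwrite('pics/v10.png',np.hstack([cv2.resize(im[170:260,290:390],(400,360),interpolation=cv2.INTER_CUBIC),cv2.resize(im[110:200,200:300],(400,360))])[:,:,::-1])
E
```

```text
t: 24.57
tool_pos: [0.5872, 0.016, 0.1796]
tool_rot: [2.401, 2.016, 0.01]
contact_force: [0.5, 0.4, 1.0]
opening: 0.0487
[  2.28450457  32.96138875 163.64676872]
shift [-397.5  -89.5  -21.5]
[338. 265.   9.  17.] 0.68 [ 0.511 -0.371  0.048]
[316. 290.  17.  28.] 0.59 [ 0.433 -0.436  0.048]
[289. 310.  16.  20.] 0.57 [ 0.349 -0.468  0.048]
[311. 182.  10.  15.] 0.4 [0.587 0.018 0.048]
```

View pics/v10.png

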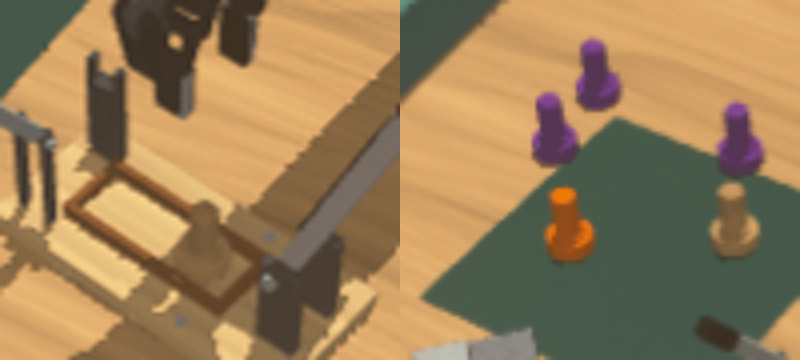

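Stamp 1 stands in the channel (crop at 205,240), and the second fresh stamp is on the mat (crop right half at 735,220).

```bash
python3 -m creep '[[80,-20,-5,-30,0],[80,-55,-14,-55,0],[80,-92,-24,-70,0],[80,-130,-34,-70,0],[80,-168,-44,-70,0],[80,-206,-54,-70,0],[80,-244,-64,-70,0],[80,-282,-74,-70,0],[80,-320,-84,-70,0],[80,-358,-93,-70,0],[80,-368,-95,-70,0],[80,-368,-95,-70,0]]' 20
python3 -m creep '[[80,0,0,0,0],[80,0,0,0,0]]' 20
python3 fresh.py 2; python3 -c "
from h import *
go([.442,-.259,.027])"
```

```text
t: 25.72
tool_pos: [0.4251, -0.3312, 0.2414]
tool_rot: [-2.407, -2.012, 0.001]
contact_force: [-0.0, 0.2, -0.2]
opening: 0.0585
t: 25.88
tool_pos: [0.4272, -0.3284, 0.2428]
tool_rot: [-2.403, -2.02, -0.001]
contact_force: [-0.6, 0.4, 0.2]
opening: 0.0587
tcp [ 0.42746815 -0.32827661  0.24329142] [-0.79 -0.16  1.8   0.    1.51 -0.62]
[269. 258.  35.  39.] 0.84 hsv [155.   90.   96.5] mid [ 0.3567 -0.4441  0.026 ]
[327. 240.  25.  41.] 0.81 hsv [151.  93. 121.] mid [ 0.427  -0.4332  0.026 ]
[384. 169.  31.  36.] 0.72 hsv [ 11. 179. 161.] mid [ 0.5062 -0.3558  0.026 ]
[255. 149.  31.  28.] 0.64 hsv [147. 105. 144.] mid [ 0.367  -0.3024  0.026 ]
shift [ 70.6   2.5 216.7]
```

Run:
```python
from h import *
im,c=snap('wrist','f3'); h=cv2.cvtColor(im,cv2.COLOR_RGB2HSV)
for z in (.026,): print(proj(c,[.442,-.259,.026]))
for b in ctrl.outline_of('wrist','fresh1_mid'):
    ys,xs=np.nonzero(b['mask']); print(np.round(b['rect']),np.median(h[b['mask']],0),atz(c,xs.mean(),ys.mean(),.026).round(4))
u,v=proj(c,[.442,-.259,.026]).astype(int); x0=u-60;y0=max(v-60,0)
cv2.imwrite('pics/v11.png',cv2.resize(im[y0:v+60,x0:u+60],None,fx=4,fy=4,interpolation=cv2.INTER_CUBIC)[:,:,::-1]); print(x0,y0)
```

```text
[327.71431138 108.59819119]
[253. 145.  32.  32.] [147. 106. 147.] [ 0.3664 -0.3025  0.026 ]
[385. 169.  28.  35.] [ 11. 179. 168.] [ 0.5062 -0.356   0.026 ]
[268. 256.  34.  38.] [154.  91.  98.] [ 0.3566 -0.4446  0.026 ]
[325. 239.  26.  39.] [151.  93. 115.] [ 0.4264 -0.4329  0.026 ]
267 48
```

Run:
```python
from h import *
im=cv2.imread('pics/f3.png')[:,:,::-1].copy(); c=ctrl.calibration('wrist'); h=cv2.cvtColor(im,cv2.COLOR_RGB2HSV)
m=((h[:,:,0]<30)&(h[:,:,1]>50)).astype(np.uint8)
n,l,s,ce=cv2.connectedComponentsWithStats(m)
for k in range(1,n):
    if 60<s[k,4]<4000: print(s[k],ce[k].round(1),np.median(h[l==k],0),atz(c,*ce[k],.026).round(4))
for cam in('side','scene'):
    i,cc=snap(cam); hh=cv2.cvtColor(i,cv2.COLOR_RGB2HSV); u,v=proj(cc,[.442,-.259,.026]).astype(int); a=((hh[:,:,0]<30)&(hh[:,:,1]>50)).astype(np.uint8)
    n,l,s,ce=cv2.connectedComponentsWithStats(a[v-30:v+30,u-30:u+30])
    for k in range(1,n):
        if 30<s[k,4]<500: print(cam,s[k],atz(cc,*(ce[k]+[u-30,v-30]),.026).round(3))
```

```text
[311  89  33  34 853] [327.2 105.6] [ 17. 108. 132.] [ 0.4421 -0.2563  0.026 ]
[381 169  33  33 855] [397.4 185.2] [ 11. 179. 169.] [ 0.5065 -0.3565  0.026 ]
[115 344  16  24 177] [122.5 354.9] [ 16. 112. 140.] [ 0.1218 -0.5228  0.026 ]
side [ 24  22  13  20 194] [ 0.439 -0.266  0.026]
side [  0  31   6  29 106] [ 0.35  -0.286  0.026]
```

```bash
python3 -m creep '[[110,36,1,20,0],[110,72,2,50,0],[110,72,2,85,0],[110,72,2,120,0],[110,72,2,155,0],[110,72,2,182,0],[110,72,2,202,0],[110,72,2,213,0],[110,72,2,217,0],[110,72,2,217,0],[110,72,2,217,0],[110,72,2,217,0]]' 20
python3 -m creep '[[255,0,0,0,0],[255,0,0,0,0],[255,0,0,0,0],[255,0,0,0,0],[255,0,0,0,0]]' 30
python3 -m creep '[[255,0,0,-20,0],[255,0,0,-60,0],[255,0,0,-100,0],[255,0,0,-130,0],[255,0,0,-130,0],[255,0,0,-130,0]]' 30
python3 - <<'E'
from h import *
print(st()[1],inB(st()[1])); go(B(0,-11,142))
E
```

```text
t: 27.18
tool_pos: [0.4428, -0.2602, 0.0293]
tool_rot: [2.403, 2.018, 0.001]
contact_force: [0.0, -0.2, -0.1]
opening: 0.0485
t: 27.6
tool_pos: [0.4421, -0.2598, 0.0285]
tool_rot: [2.405, 2.019, 0.0]
contact_force: [-0.7, 1.3, 5.9]
opening: 0.0191
t: 28.1
tool_pos: [0.4426, -0.2602, 0.1598]
tool_rot: [2.402, 2.017, 0.002]
contact_force: [-0.2, 0.2, -0.6]
opening: 0.0191
[ 0.44263725 -0.26015444  0.1597724 ] [ -92.24915693 -264.01144841  143.77239663]
shift [253.   92.2   1.6]
```

```bash
python3 -m creep '[[255,30,4,0,0],[255,65,12,0,0],[255,100,24,0,0],[255,135,40,0,0],[255,168,58,0,0],[255,200,74,0,0],[255,230,88,0,0],[255,253,92,10,0],[255,253,92,40,0],[255,253,92,70,0],[255,253,92,92,0],[255,253,92,100,0]]' 30
python3 -m creep '[[255,0,0,0,0],[255,0,0,0,0],[255,0,0,0,0]]' 30
python3 -c "
from h import *
print(inB(st()[1]))"
```

```text
t: 29.1
tool_pos: [0.5727, -0.0251, 0.0527]
tool_rot: [-2.401, -2.016, 0.008]
contact_force: [-3.7, -1.2, 15.4]
opening: 0.0187
t: 29.35
tool_pos: [0.5752, -0.0259, 0.0564]
tool_rot: [-2.405, -2.019, 0.002]
contact_force: [-0.6, -0.2, -0.6]
opening: 0.0187
[ -2.27266404 -10.38389241  40.35610226]
```

```bash
python3 -m creep '[[255,0,0,-6,0],[255,0,2.5,-6,0],[255,0,2.5,-6,0],[255,0,2.5,-6,0]]' 30
python3 - <<'E'
from h import *
print(inB(st()[1]))
im,c=snap('wrist','w12'); h=cv2.cvtColor(im,cv2.COLOR_RGB2HSV); p=st()[1]
for z in (.0285,.0145,-.02): print('pred u,v',proj(c,p-[0,0,z]).round(1))
# frame edges by brightness gradient: rows ahead
for v in (60,90,120,150,170):
    r=im[v,240:420].astype(int).sum(1); print(v,''.join('#' if x<330 else '.' for x in r[::2]))
E
```

```text
t: 29.68
tool_pos: [0.5788, -0.0266, 0.0639]
tool_rot: [2.406, 2.019, 0.001]
contact_force: [0.2, 0.6, -0.1]
opening: 0.019
[  1.435211   -10.35952088  47.93956676]
pred u,v [325.2 234.8]
pred u,v [325.2 244.6]
pred u,v [325.3 277.3]
60 ..........................................................................................
90 ................###################################################.......................
120 ................#######.....................................#.............................
150 .................#######.......####.....#####.####.........#######........................
170 ..................######......#..######...........#........######.........................
```

```bash
python3 -m creep '[[255,0,-1.4,0,0],[255,0,-1.4,3,0],[255,0,-1.4,6,0],[255,0,-1.4,8,0],[255,0,-1.4,8,0],[255,0,-1.4,8,0]]' 30
python3 -c "
from h import *
print(inB(st()[1]))"
```

```text
t: 30.23
tool_pos: [0.5767, -0.0261, 0.0548]
tool_rot: [-2.406, -2.02, 0.001]
contact_force: [-0.6, 0.1, -0.9]
opening: 0.0187
[ -0.74948454 -10.29897539  38.84478094]
```

```bash
python3 -m creep '[[255,0,0.5,2,0],[255,0,0.5,4,0],[255,0,0.5,6,0],[255,0,0.5,8,0],[255,0,0.5,9.5,0],[255,0,0.5,9.5,0],[255,0,0.5,9.5,0],[255,0,0.5,9.5,0]]' 30
python3 -c "
from h import *
print(inB(st()[1]))"
```

```text
t: 30.9
tool_pos: [0.5775, -0.0263, 0.0459]
tool_rot: [2.406, 2.02, 0.0]
contact_force: [-0.3, 0.1, -0.6]
opening: 0.0188
[  0.11626013 -10.30411437  29.86129883]
```

```bash
python3 -m creep '[[255,0,0,1,0],[255,0,0,2,0],[255,0,0,2,0]]' 30
python3 -c "
from h import *
print(inB(st()[1]))"
```

```text
t: 31.15
tool_pos: [0.5776, -0.0263, 0.044]
tool_rot: [2.406, 2.02, 0.0]
contact_force: [0.3, -0.3, 0.1]
opening: 0.0187
[  0.21339123 -10.30175009  27.97535021]
```

```bash
python3 -m creep '[[255,0,0,1,0],[255,0,0,2,0],[255,0,0,2,0]]' 30
python3 -m creep '[[160,0,0,0,0],[160,0,0,0,0],[160,0,0,0,0],[160,0,0,0,0],[160,0,0,-20,0],[160,0,0,-50,0],[130,0,0,-85,0],[110,0,0,-120,0],[110,-35,0,-150,0],[110,-70,0,-170,0],[110,-70,0,-170,0],[110,-70,0,-170,0]]' 20
python3 - <<'E'
from h import *
print(inB(st()[1]))
im,c=snap('wrist','w13')
for l in('fresh1_mid','cured1_mid'):
    for b in ctrl.outline_of('wrist',l):
        ys,xs=np.nonzero(b['mask']); print(l,np.round(b['rect']),round(b['conf'],2),inB(atz(c,xs.mean(),ys.mean(),.042)).round(1))
for y in (32.7,-10.3): print('pred foot',proj(c,B(0,y,0)).round(),'top',proj(c,B(0,y,52)).round())
cir=cv2.HoughCircles(cv2.resize(cv2.cvtColor(im[0:200,260:390],cv2.COLOR_RGB2GRAY),None,fx=4,fy=4,interpolation=cv2.INTER_CUBIC),cv2.HOUGH_GRADIENT,1,30,param1=60,param2=18,minRadius=20,maxRadius=90)
for x,y,r in cir[0][:8]: print((x/4+260,y/4,r/4))
E
```

```text
t: 31.4
tool_pos: [0.5778, -0.0262, 0.0438]
tool_rot: [-2.406, -2.02, 0.0]
contact_force: [-5.6, 1.1, 10.2]
opening: 0.0187
t: 32.4
tool_pos: [0.5662, -0.0969, 0.2139]
tool_rot: [2.407, 2.014, 0.004]
contact_force: [-0.1, 0.0, 0.3]
opening: 0.0485
[  1.15265375 -81.88247647 197.93184389]
fresh1_mid [178. 353.  24.  44.] 0.83 [-156.2 -309.    26. ]
fresh1_mid [304.  36.  35.  40.] 0.77 [-1.3 32.3 26. ]
pred foot [323.  62.] top [323.  52.]
pred foot [323. 107.] top [323. 107.]
(np.float32(323.375), np.float32(58.375), np.float32(20.95))
(np.float32(322.875), np.float32(104.625), np.float32(17.425))
(np.float32(324.875), np.float32(50.125), np.float32(12.9))
(np.float32(316.375), np.float32(54.125), np.float32(16.85))
(np.float32(314.375), np.float32(30.875), np.float32(15.45))
(np.float32(306.375), np.float32(35.125), np.float32(9.425))
(np.float32(334.625), np.float32(32.625), np.float32(10.025))
(np.float32(360.875), np.float32(117.125), np.float32(17.325))
```

Run:
```python
from h import *
for cam in('scene','side'):
    im,c=snap(cam,cam+'14')
    for y in (32.7,-10.3):
        pts=[B(18*np.cos(t),y+18*np.sin(t),z) for t in np.linspace(0,6.28,24) for z in(0,14)]+[B(10*np.cos(t),y+10*np.sin(t),52) for t in np.linspace(0,6.28,24)]
        q=np.array([proj(c,p) for p in pts]); print(cam,'expect',np.r_[q.min(0),q.max(0)-q.min(0)].round(1))
    for l in('fresh1_mid','cured1_mid'):
        for b in ctrl.boxes_of(cam,l): print(cam,l,np.round(b['rect'],1),round(b['conf'],2))
```

```text
scene expect [333.1 219.7  14.2  21.7]
scene expect [320.4 211.4  13.9  21.5]
scene fresh1_mid [234.2 135.3  11.8  16.7] 0.5
scene fresh1_mid [239.7 159.9  11.   19.5] 0.44
scene fresh1_mid [335.7 275.9  28.5  42.6] 0.32
scene cured1_mid [479.8 233.7  14.2  21.7] 0.71
side expect [310.6 179.8  10.7  17.6]
side expect [313.1 186.9  11.   18. ]
side fresh1_mid [320.2 292.7  11.   24.5] 0.8
side fresh1_mid [289.4 306.2  14.9  21.5] 0.74
side fresh1_mid [276.5 266.1  12.5  19.1] 0.68
side fresh1_mid [335.4 265.3  13.2  17. ] 0.55
side fresh1_mid [314.4 182.5   4.6  11.8] 0.49
side cured1_mid [240.2 148.   10.   20.2] 0.67
```

Run:
```python
import cv2,numpy as np
a=cv2.imread('pics/s6.png').astype(int);b=cv2.imread('pics/scene14.png').astype(int)
d=np.abs(a-b).max(2)[203:248,308:356]
for v,r in enumerate(d): print(203+v,''.join('#' if x>45 else '+' if x>22 else '.' for x in r))
```

```text
203 ................................################
204 ..............................##################
205 .............................###################
206 ...........................#####################
207 ..........................######################
208 ..................####...#######################
209 ................################################
210 ............+..#################################
211 ...........+####################################
212 ..++........++##################################
213 .+###.+#+.....+#################################
214 .######+.......++++#############################
215 ######+....++......+############################
216 #####+..++####......++##########################
217 ####+..+#######+......+#########################
218 ###+...###########..+..+########################
219 ##+..+#############.....+#######################
220 #+..################+....+######################
221 #+.###################+.+..+####################
222 +#######################.+..+++#################
223 .+#######################+.....++#++
[... 584 characters left out ...]
++#........
235 ##+.........+##+...++###############++##........
236 ##+..........+###....+##############+###........
237 .+.............+#+....++###############+........
238 ...............+###+....+##############.........
239 .................+###....++###########..........
240 ..................####+....+..#######...........
241 #...............########.......+####............
242 ##............+##########+......................
243 ##+...........#############.....................
244 #+..........###############.....................
245 #+...........#############......................
246 #.............+#########........................
247 +...............######+.........................
```

Run:
```python
import cv2,numpy as np
g=cv2.cvtColor(cv2.imread('pics/w13.png'),cv2.COLOR_BGR2GRAY)[28:135,290:358].astype(int)
print(g.min(),g.max())
for v in range(0,107,2): print(28+v,''.join(' .:-=+*#%@'[min(9,x*10//256)] if 0 else ' .:-=+*#%@'[int(np.clip((x-60)/(200-60)*10,0,9))] for x in g[v]))
```

```text
67 230
28 @@@*===+=-=#@@@@@@@@@@@@@@@@@@@@@@@@@@@@@@@@@@@@@@@@@@#=====+++@@@@@
30 @@@*==+==-=+@@@@@@@@@@@@@@@@@@@@@@@@@@@@@@@@@@@@@@@@@@#===+==++@@@@@
32 @@@#=====--+@@@@@@@@@@@@@@@@@@@@@@@@@@@@@@@@@@@@@@@@@@#======++%@@@@
34 @@@#+====--=#@@@@@@@@@@@@@@@@@@@@@@@@@@@@@@@@@@@@@@@@@#-=====++*@@@@
36 @@@#+===+--++@@@@@@@@@@@@@@@@@@@@@@@@@@@@@@@@@@@@@@@@@#-=====+@@@@@@
38 @@@#+=+===-++@@@@@@@@@@@@@@%##****#%%@#@@@@@@@@@@@@@@@#-====+=@@@@@@
40 @@@#+=====-++#@@@@@@@@@@##%%%%%%#####**%%%%@@@@@@@@@@@#-======%@@@@@
42 @@@%+=====-=*%@@@@@@@@%*#%@@%%%%##%%%%%*++*#**@@@@@@@@#-=====+#@@@@@
44 @@@%+=====-=@@@@@@@@@#*#%@@@%%%%%%%%@%@%#==++=%@@@@@@@#-=====++@@@@@
46 @@@%+=====-=#@@@@@@@#**++*+==-:*%%%%#*+++=-=====++#@@@*-=====++@@@@@
48 @@@@+=====-=+@@@@@%#=---=-------=--==-------======+%@%*-=====+#@@@@@
50 @@@@+=====:=+@#=====----=-------=====-----:-======+++##-=====#@@@@@@
52 @@@@*=:....=+======-:----------===--------:-======+++*=...-=-=@@@@@@
54 @@@@*=-:...=+=======-:--------===--------::-=======++=-..:..:=++++#@
56 @@@@*==:...=+========::-------==---------:-========++=:.:.:.:=++++++
58 #%##+--:..
[... 2112 characters left out ...]
======-----=======--=+++++++-......-+#@@@@@
118 ======:. .. .=++++++++=--=======---=======-=+++++++++-..... -+%@@@@@
120 ======:. ....=+++++++++++=---=---=------====+++++++++-......-+*@@@@@
122 ======:......=+++++++++++++++++++++++=======+++++++++-......-+#@@@@@
124 ======:......=+++++++++++++++++++++++======++++++++++-.....:=@@@@@@@
126 ======:......=+++++++++++++++++++++++=======+++++++++-......=#@@@@@@
128 ======:......=++++++++++++++=++++++++======++++++++++-......=+@@@@@@
130 ======-......=+++++++++++++==++=+++++++====++++++++++-......==@@@@@@
132 ======-......=+++++++++++++++++++++++======++++++++++-....-=*@@@@@@@
134 ======-..... =+++++++++++++++++++++++=+=====+++++++++-.....-+@@@@@@@
```

Printed brightness of the wrist view shows both stamps as concentric rings at (323,58) and (323,105), so both stand upright. Now the lever.

```bash
python3 -m creep '[[80,0,0,-40,0],[80,0,0,-80,0],[80,20,0,-115,0],[80,55,0,-125,0],[80,92,0,-125,0],[80,130,0,-125,0],[80,168,-1,-125,0],[80,206,-1,-125,0],[80,244,-1,-125,0],[80,275,-1,-125,0],[80,285,-1,-125,0],[80,285,-1,-125,0]]' 20
python3 -m creep '[[80,0,0,0,0],[80,0,0,15,0],[80,0,0,35,0],[80,0,0,55,0],[80,0,0,70,0],[80,0,0,70,0],[80,0,0,70,0]]' 20
python3 -c "
from h import *
print(inB(st()[1]))"
```

```text
t: 33.85
tool_pos: [0.6135, 0.1882, 0.3361]
tool_rot: [-2.402, -2.024, 0.001]
contact_force: [-0.0, 0.2, 0.5]
opening: 0.0589
t: 34.43
tool_pos: [0.613, 0.1845, 0.2652]
tool_rot: [-2.406, -2.017, 0.004]
contact_force: [-0.0, -0.8, 1.5]
opening: 0.0584
[ -1.39228529 203.41146396 249.16236238]
```

```bash
python3 -m creep '[[255,0,0,0,0],[255,0,0,0,0],[255,0,0,0,0],[255,0,0,0,0],[255,-25,0,-10,0],[255,-58,0,-19,0],[255,-92,0,-23,0],[255,-126,0,-21,0],[255,-126,0,-21,0]]' 20
python3 -c "
from h import *
print(inB(st()[1]))"
```

```text
t: 35.18
tool_pos: [0.5919, 0.0572, 0.2889]
tool_rot: [2.408, 2.013, 0.0]
contact_force: [-0.4, -0.6, 1.8]
opening: 0.0233
[-2.11528598e-01  7.44188722e+01  2.72897255e+02]
```

```bash
python3 -m creep '[[255,-34,0,7,0],[255,-66,0,18,0],[255,-96,0,34,0],[255,-123,0,55,0],[255,-147,0,79,0],[255,-167,0,107,0],[255,-183,0,138,0],[255,-194,0,170,0],[255,-199,0,199,0],[255,-199,0,199,0]]' 20
python3 -c "
from h import *
print(inB(st()[1]))"
```

```text
t: 36.02
tool_pos: [0.5586, -0.1363, 0.0849]
tool_rot: [2.403, 2.016, 0.002]
contact_force: [6.8, -5.5, -1.2]
opening: 0.0232
[   0.51087093 -121.95525523   68.8644226 ]
```

```bash
python3 -m creep '[[255,-1,0,6,0],[255,-1,0,12,0],[255,-2,0,16,0],[255,-2,0,18,0],[255,-2,0,18,0]]' 20
python3 -c "
from h import *
print(inB(st()[1]))"
```

```text
t: 36.43
tool_pos: [0.5588, -0.1368, 0.0746]
tool_rot: [2.403, 2.019, 0.002]
contact_force: [-4.0, 0.0, 14.5]
opening: 0.0234
[   0.85209492 -122.42110253   58.59088864]
```

```bash
python3 -m creep '[[80,0,0,0,0],[80,0,0,0,0],[80,0,0,0,0],[80,0,0,-20,0],[80,0,0,-50,0],[80,0,0,-80,0],[80,0,0,-80,0],[80,0,0,-80,0]]' 20
python3 - <<'E'
from h import *
print(inB(st()[1]))
im,c=snap('wrist','w15')
g=cv2.cvtColor(im,cv2.COLOR_RGB2GRAY)
for a in (0,.03,.06,.1): print(a,'end top',proj(c,leverP(a,245)+[0,0,.009]).round(1),proj(c,leverP(a,185)+[0,0,.009]).round(1))
s,cs=snap('scene','s15'); a0=cv2.imread('pics/scene0.png')[:,:,::-1]
print([proj(cs,leverP(a,245)+[0,0,.009]).round(1) for a in (0,.03,.06,.1)])
for n,i in(('before',a0),('now',s)):
    print(n)
    for v in range(178,206,1): print(v,''.join(' .:-=+*#%@'[int(np.clip(x/256*10,0,9))] for x in i[v,280:320].mean(1)))
for b in ctrl.boxes_of('scene','lever_grip'): print(b)
E
```

```text
t: 37.1
tool_pos: [0.5583, -0.1365, 0.1529]
tool_rot: [2.403, 2.018, 0.003]
contact_force: [-0.3, -1.1, -0.7]
opening: 0.0584
[   0.21891141 -122.24510055  136.8705597 ]
0 end top [324.9 245.6] [324.9 159.9]
0.03 end top [324.9 249.8] [324.9 161.1]
0.06 end top [325.  254.1] [324.9 162. ]
0.1 end top [325.  259.6] [325.  162.9]
[array([288.5, 184.5]), array([288.3, 182.5]), array([288.3, 180.6]), array([288.2, 178. ])]
before
178 ::::::::::::::::::::::::-++++++++****+=-
179 :::::::::::::::::::::::-+*++++++****+=-=
180 ::::::::::::::::::::::-+***+++++****+==+
181 ::::::::::::::::::::::+******+++***+=-=+
182 ::::::::::::::::::::--+***********+=-=+*
183 ::::::::::::::::::::=++**********+=-=++*
184 ::::::::::::.::::::-+++++********+--++++
185 ::::::::::.....:::-+++++++++****+=-=++++
186 ::::::::::.......:=+++++++++***+=--+++++
187 :::::::::.........:=+++++++***+=---=+++-
188 ::::::::...........:-+**++***+=--:::-=-:
189 :::::::..............:=++****+=--:::::::
190 ::::::::..............:-+***+=--::::::::
191 ::::::::..............:=+**+=-=-::::::::
192 ::::::::.............:=+**+=-=+=::::
[... 1204 characters left out ...]
...:-+****=::::::::
192 ...:::::..................:+***+::::::::
193 .....:::::.................:=**=::::::::
194 .....---:--::..............:-+*=::::::::
195 ....:-----==-:............:-====::::::::
196 ....------=++=-.........:-=====-::::::::
197 :..:--------=+=:::.....:=**=====--::::::
198 :::------------:--:....-*##*======-:::::
199 :::::------------+=::..:=*##+======--:::
200 ::::--=+=---------===:.:-=+**========--:
201 :::-=+**++=---------+=::-===**+========-
202 ::-=+++***++=----------++====+*+========
203 ::-+**+++***+---------:=+++====++=======
204 --+*****+++*+-::----::-=++++=-==========
205 =+********+++-:::==-:-++++++=--=========
{'rect': [285.6, 183.5, 80.4, 53.5], 'conf': 0.69}
```

The lever end's silhouette in the scene picture matches the starting shut position to within a pixel, so the lever is fully shut. Next I'll turn back for the latch.

```bash
python3 -m creep '[[80,0,0,-40,0],[80,0,0,-87,0],[80,4,10,-87,0.12],[80,8,20,-87,0.24],[80,12,30,-87,0.36],[80,16,40,-87,0.48],[80,20,50,-87,0.6],[80,24,60,-87,0.72],[80,28,70,-87,0.84],[80,32,80,-87,0.96],[80,36,90,-87,1.08],[80,40,100,-87,1.2]]' 20
python3 -m creep '[[130,1,2,0,0.12],[130,1,2,0,0.24],[130,1,2,0,0.368],[130,1,2,0,0.368],[130,1,2,0,0.368]]' 20
python3 - <<'E'
from h import *
print(inB(st()[1])); print(inB([0.671,-0.1103,0.1538])); go([0.671,-0.1103,0.1538],YB)
im,c=snap('wrist','w16')
for b in ctrl.boxes_of('wrist','latch'): print(b)
print(proj(c,latchP(2.2,116)),proj(c,latchP(2.2,84)))
E
```

```text
t: 38.25
tool_pos: [0.6621, -0.1138, 0.2349]
tool_rot: [-3.126, -0.299, 0.006]
contact_force: [-0.6, -0.1, -0.1]
opening: 0.0589
t: 38.67
tool_pos: [0.6632, -0.1158, 0.2357]
tool_rot: [-3.13, 0.264, 0.005]
contact_force: [-0.9, 0.7, -0.3]
opening: 0.0418
[ 99.95696228 -83.70231235 219.66246354]
[106.72205133 -76.88487341 137.8       ]
shift [ 7.1 -6.7 81.8] turn 0.006 q6 1.46
{'rect': [302.3, 205.3, 22.0, 51.5], 'conf': 0.74}
[321.95043892 212.89979205] [322.21685456 226.80175716]
```

```bash
python3 -m creep '[[130,7,-6.5,10,0],[130,7,-6.5,30,0],[130,7,-6.5,50,0],[130,7,-6.5,68,0],[130,7,-6.5,80,0],[130,7,-6.5,80,0],[130,7,-6.5,80,0],[255,7,-6.5,80,0],[255,7,-6.5,80,0],[255,7,-6.5,80,0],[255,7,-6.5,80,0],[255,7,-6.5,80,0]]' 20
python3 -c "
from h import *
print(inB(st()[1]))"
```

```text
t: 39.77
tool_pos: [0.6732, -0.1106, 0.1597]
tool_rot: [-3.13, 0.268, -0.006]
contact_force: [2.3, 3.3, 4.5]
opening: 0.0115
[108.89955587 -76.77023464 143.71755517]
```

```bash
python3 -m creep '[[255,-16,0,-11,0],[255,-36,0,-20,0],[255,-57,0,-25,0],[255,-79,0,-26,0],[255,-101,0,-22,0],[255,-121,0,-14,0],[255,-140,0,-2,0],[255,-156,0,13,0],[255,-168,0,31,0],[255,-175,0,46,0],[255,-179,0,62,0],[255,-179,0,62,0]]' 20
python3 -c "
from h import *
print(inB(st()[1]))"
```

```text
t: 40.77
tool_pos: [0.4943, -0.0801, 0.0935]
tool_rot: [-3.13, 0.269, 0.001]
contact_force: [1.1, 1.3, 0.2]
opening: 0.0113
[-72.49707755 -77.70343635  77.45488713]
```

```bash
python3 -m creep '[[255,-1,0,6,0],[255,-1.5,0,12,0],[255,-2,0,17,0],[255,-2,0,22,0],[255,-2,0,24,0],[255,-2,0,24,0]]' 20
python3 -c "
from h import *
print(inB(st()[1]))"
```

```text
t: 41.27
tool_pos: [0.4943, -0.0802, 0.0763]
tool_rot: [-3.13, 0.268, 0.003]
contact_force: [-14.5, 6.4, 29.4]
opening: 0.0114
[-72.52835611 -77.8041661   60.33143979]
```

```bash
python3 -m creep '[[255,0,0,-5,0],[150,0,0,-5,0],[130,0,0,-5,0],[130,0,0,-5,0],[130,0,0,-5,0],[130,0,0,-30,0],[130,-20,0,-65,0],[130,-50,0,-100,0],[130,-85,0,-130,0],[130,-90,0,-150,0],[130,-90,0,-150,0],[130,-90,0,-150,0]]' 20
python3 - <<'E'
from h import *
print(inB(st()[1]))
im,c=snap('wrist','w17')
for b in ctrl.boxes_of('wrist','latch'): print(b)
print('wrist',[proj(c,latchP(a,116)+[0,0,.006]).round(1) for a in(0,.05,.1)])
for cam in('scene','side'):
    i,cc=snap(cam,cam+'17'); 
    print(cam,[proj(cc,latchP(a,116)).round(1) for a in(0,.05,.1,.2)], [np.round(b['rect'],1) for b in ctrl.boxes_of(cam,'latch')])
    u,v=proj(cc,latchP(0,100)).astype(int)
    for y in range(v-12,v+13): print(y,u-16,''.join(' .:-=+*#%@'[int(np.clip(x/256*10,0,9))] for x in i[y,u-16:u+17].mean(1)))
for l in('glue','bead_jar','brush_cup'):
    print(l,[np.round(b['rect']) for b in ctrl.boxes_of('scene',l)[:2]])
print('cured',[(np.round(b['rect']),b['conf']) for b in ctrl.boxes_of('scene','cured1_mid')])
E
```

```text
t: 42.27
tool_pos: [0.4054, -0.0651, 0.2236]
tool_rot: [3.129, -0.269, 0.007]
contact_force: [0.2, 0.1, -0.5]
opening: 0.0417
[-162.66103746  -78.33519216  207.55891404]
{'rect': [314.4, 0.9, 19.8, 90.5], 'conf': 0.73}
wrist [array([329.4,  89.4]), array([329.5,  88.7]), array([329.6,  87.5])]
scene [array([327. , 177.9]), array([327. , 176.4]), array([326.9, 174.9]), array([326.5, 172. ])] [array([294. , 177.4,  36.4,  27.1])]
169 307 ::::--+**+++++++******++++*******
170 307 :::--+******++++++*******++++****
171 307 :::-+**********++++++******++++**
172 307 ::-=+*************++++*******++++
173 307 :-=+****************+++++********
174 307 -=*********************++++******
175 307 =+***************++++******+++***
176 307 +***************++-.:=+******++*+
177 307 ***************+=:...:=**********
178 307 ***************=:.....-+*********
179 307 *+************=:......=+*********
180 307 **+++********=:......-+********+*
181 307 ****+++****+-......:-+*******++**
182 307 *****+=++*+=-::...:-+***********+
183 307 *****=:-=+==--::.:-+*************
184 307 ****=::-==--==-::-+***********
[... 1155 characters left out ...]
 ++**++++++++=+=---------.....---=
201 286 ----------::-----=------.....---=
202 286 -----------:------------:....:---
203 286 ------------:-----------:....:---
204 286 ------------------------:....----
205 286 ++=----------::---------:...:----
206 286 **+-----------:---------:...:-==-
207 286 *+------------:---------:....-===
208 286 +-----------------------:....:---
209 286 =-----------------------:.....::.
glue [array([230., 201.,  24.,  47.]), array([293., 175.,  36.,  31.])]
bead_jar [array([336., 277.,  29.,  42.])]
brush_cup [array([160., 143.,  33.,  41.])]
cured [(array([482., 233.,  12.,  24.]), 0.7), (array([293., 176.,  36.,  32.]), 0.56), (array([336., 279.,  26.,  37.]), 0.31)]
```

Latch reads closed in both cameras. I'll confirm with a light press using shut fingers on the grip's top.

```bash
python3 -m creep '[[255,35,0,0,0],[255,70,0,0,0],[255,98,0,0,0],[255,98,0,30,0],[255,98,0,65,0],[255,98,0,95,0],[255,98,0,108,0],[255,98,0,115,0],[255,98,0,119,0],[255,98,0,123,0],[255,98,0,126,0],[255,98,0,126,0]]' 20
python3 -c "
from h import *
print(inB(st()[1]))"
```

```text
t: 43.77
tool_pos: [0.5029, -0.0819, 0.0989]
tool_rot: [3.129, -0.268, 0.005]
contact_force: [-2.9, 0.3, 4.6]
opening: -0.0
[-63.72886491 -77.98265743  82.94549389]
```

```bash
python3 -m creep '[[255,0,0,-20,0],[255,-10,0,-55,0],[255,-40,0,-95,0],[255,-75,0,-130,0],[255,-100,0,-150,0],[255,-100,0,-150,0],[255,-100,0,-150,0],[255,-100,0,-150,0]]' 20
python3 - <<'E'
from h import *
im,c=snap('wrist','w18')
for l in('fresh1_mid','cured1_mid','latch','clamp_lever'): print(l,[(np.round(b['rect']),round(b['conf'],2)) for b in ctrl.boxes_of('wrist',l)])
for y in(32.7,-10.3): print(proj(c,B(0,y,5)).round(),proj(c,B(-18,y,7)).round())
g=cv2.cvtColor(im,cv2.COLOR_RGB2GRAY)
u,v=proj(c,B(0,11,20)).astype(int)
for y in range(max(0,v-24),v+34,2): print(y,u-60,''.join(' .:-=+*#%@'[int(np.clip((x-50)/15,0,9))] for x in g[y,u-60:u+60].astype(int)))
s,_=snap('scene'); a0=cv2.imread('pics/scene0.png')[:,:,::-1]
for l in('glue','bead_jar','brush_cup','cured1_mid'): print(l,[(np.round(b['rect']),round(b['conf'],2)) for b in ctrl.boxes_of('scene',l)[:2]])
E
```

```text
t: 44.43
tool_pos: [0.4034, -0.0646, 0.2468]
tool_rot: [3.129, -0.269, 0.005]
contact_force: [0.4, -0.7, 0.0]
opening: 0.0001
fresh1_mid [(array([203.,   9.,  41.,  23.]), 0.93), (array([566.,   2.,  66.,  43.]), 0.73), (array([515., 154.,  51.,  30.]), 0.73), (array([632.,  79.,   7.,  29.]), 0.71), (array([313.,   1.,  20.,  89.]), 0.39)]
cured1_mid []
latch [(array([317.,   2.,  15.,  88.]), 0.84)]
clamp_lever [(array([110.,   1., 291.,   7.]), 0.68)]
[218.  10.] [219.  29.]
[260.  11.] [261.  30.]
0 175 %@%%%@@%@%@@@@%%@%@@@@@@@@@@@@%@@@@*=========================+%%#####%%@@@@@@@@@@@@@@@@@@@@@@@@@@@@@@@@@@@@@@@@@@@@@@@@@
2 175 ======:--==============-====++++++++=:--------------:---------::----:--=----===++++=-===-=++++++++++-=-=--++++++++++----
4 175 ====================================-:::::-:::::::::::::::::-::::::-::::::::-----:::---===------======--===--===--==--==
6 175 --:-.::::..:.:------------++++++=::::--:::::::::::::::-::---::::-:-:::::::::::::::::::::::::-:-----:--------------------
8 175 @@@@-:--==...:%@@+==+*#%%*++#########**=::::::::...:.:----==---:--=-:.:.::::...
[... 1464 characters left out ...]
+--==-:..+@@@@@@@@@@@%#%@@@@@@@@@@*-::::::::::::::::-=+++++++++++++++++++++======++++++++++++++++++++++++++++++++
34 175 @@@@@@@*===========-=-=======-=------=-.................................................................................
36 175 @@@@@@@*======================-=======-.................................................................................
38 175 @@@@@@@*=============================--:................................................................................
glue [(array([233., 202.,  20.,  47.]), 0.61)]
bead_jar [(array([338., 277.,  27.,  40.]), 0.78)]
brush_cup [(array([162., 144.,  30.,  40.]), 0.95)]
cured1_mid [(array([482., 232.,  12.,  22.]), 0.75)]
```

```bash
python3 -c "
from station import ctrl
print(ctrl.finish_job())"
```

```text
the job is handed in; nothing more can be done
None
```

The changeover is done and handed in at about 45 s. Two fresh stamps and one cured stamp were present.

I swung the latch back to about 2.2 rad and opened the lever to about 2.0 rad. I stood the cured stamp upright in the tray and both fresh stamps upright in the channel, about 43 mm apart. Then I shut the lever, and after that the latch. I left the orange and purple look-alikes alone.

**Last checks:**
- **Lever:** its end shows in the same pixels as at the shut start, and it met its stop with about 14 N.
- **Latch:** a light press met the bar's top at 82.9 mm above the channel floor, against 83 mm expected when closed. It had met its stop with about 29 N.
- **Stamps:** both feet show in the channel under the shut lever, and the cured stamp is still in the tray.
- **Bystanders:** the glue bottle, bead jar and brush cup are where they started, to within 1–4 px of detector scatter.

**What went wrong or disagreed:**
- The second stamp's foot touched the channel wall once, with about 15 N. I lifted it, recentred it and set it down.
- The camera views disagreed by about 3–5 mm on the block's position along the channel.
- The detector missed the second fresh stamp in one view, so I found it by colour.
- I reached the 16-picture limit, so the later checks are numeric only.

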